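# Bring the glazier's ratchet easel down to its lowest notch

## Task

The small tilting easel on the bench is propped too steep for soldering: set it to its lowest notch. Take the board by its bail handle and lift it past the top notch until you feel it come up against the rubber stop, which kicks the pawl out, without forcing it; lower it gently by hand until it lies quite flat, which re-arms the pawl; then raise it to the first notch, let it down gently onto the pawl and leave it resting there, with nothing else on the bench disturbed.

Things in the scene. Friction and masses are not known exactly. Their poses are not given: they have to be found in the camera images.
- easel: wooden base frame, 250 mm deep, 336 wide, rails 40 high, fixed to the bench; origin at its underside, axes x from the bail side to the hinge side, y along the hinge, z up. A toothed steel quadrant stands on its +y side (to 210 mm high) with the rubber stop above it; the kick-out ramp and stop are adjustable as one and are set differently each time.
- board (a joint): tilt of the board, rad: 0 flat, grows as the bail rises. The pawl on it stops it falling at four notches, about 0.22, 0.37, 0.52 and 0.67 (each clicks in by 0.03 above); it starts in one of the upper three. The stop lies anywhere from 1.01 to 1.32; the pawl is kicked out 0.03 to 0.08 before it and re-armed below 0.05. Lifts with 4 to 6 N at the bar, 1 to 3 N more at the kick-out ramp; flat, it lies on a firm rest.
- handle (a point): middle of the bail's bar: round steel, 12 mm thick, 130 long, parallel to the hinge, 270 mm from the hinge axis in the board's plane, 75 mm beyond the board's edge, between two side arms; 60 mm above the bench when flat. Gripped across from above it turns between the fingers as the board swings.
- hinge (a point): middle of the hinge axis, 60 mm above the bench, at easel x = +125 mm; the bar moves round it on a 270 mm arc: level distance 270 cos(tilt) towards easel -x, height 60 + 270 sin(tilt).
- hammer: hammer 220 mm long lying on the bench on the easel's -y side; a bystander
- nail_cup: steel cup, 64 mm wide, 75 mm high, standing on the easel's +y side; a bystander
- solder_spool: metal spool, 60 mm wide, 45 mm high, standing on the easel's +y side; a bystander

How it is judged:
By the outcome, as a careful person would: the job done as asked, in the order asked, and still so for the second after the job is handed in, with the robot touching nothing.
It also fails if it takes over 67 s, if anything falls off the work surface, if the arm or the gripper's body presses on something with over 40 N, if the wrist force passes 120 N, or if a joint passes its speed limit or range.

## Robot

A 7-joint arm with a two-finger parallel gripper is mounted at the origin on the work surface. World frame = base frame: x ahead of the robot, y to its left, z up, the work surface at z = 0. Lengths are in m, angles in rad, forces in N, time in s.
With the tool pointing down it reaches from about 0.4 to 0.875 m from the base axis. Payload 19.3 kg.
Tool frame: the origin (TCP) lies at the centre of the arm's flange, where the gripper is bolted on; the fingertips stand 173 mm ahead of it and the grasp point (between the pads) lies 155 mm ahead of it (bot.grip_point_offset is the distance from the TCP to the grasp point, in m); z points along the fingers, x is the direction in which the jaws open and shut, and the axes are right-handed (so a half turn about z gives the same grasp; the last joint's range is limited). The gripper opens to 85 mm and grips with 20 to 120 N. Pads are 22 mm wide; open, the fingers measure 114 mm over their backs; the gripper's body (76 mm by 85 mm) begins 54 mm behind the grasp point. The pads swing forward as they close: fully open they stand 13 mm farther back than shut.
Start: joints at [1.09, 0.521, -0.036, 1.599, 0.021, 1.021, -0.113], TCP at [0.25, -0.573, 0.405] pointing down, gripper open.
Joint ranges: [-2.91, 2.91], [-0.3, 2.13], [-1.5, 1.42], [0.17, 2.43], [-1.26, 4.41], [0.16, 1.93], [-2.52, 2.52]. Speed limits (rad/s): [1.89, 1.89, 2.39, 2.39, 3.01, 3.01, 3.01].

## Interface

Orientations are given as [roll, pitch, yaw] about the fixed x, y, z axes, in that order (R = Rz(yaw) Ry(pitch) Rx(roll)).
In Python, from workcell import bot gives the robot as it stands.
- The arm moves only by the tool step_arm, never from a script. Its argument "plan" is a list that holds one entry, the list of rows, each a list of 4 numbers: the shift along the world's x, y, z in cm, then the turn about the world's z in rad. A call has 1 to 12 rows; each row is the pose to reach, as a shift and turn from the pose measured when the call began; what a row does not reach only later rows make up. A row lasts 1/12 s, in which the tool goes at most 41.7 mm and 7.16 degrees, less where a joint would pass 70% of its speed; a pose out of reach is approached as far as the arm can. A call with a gripper value outside its range is refused whole. "jaw" is the closure, from 0 (fully open) to 1 (shut), set as the call begins (left out, the last holds). The fingers move at their own pace and stop on an object; "force" is the grip in N (left out, the last holds). Time passes only in rows, so rows that repeat a pose let the fingers close. It gives the time, the measured TCP pose, the force and the opening at its end, in the units of the state.
- bot.observe(): the state, without advancing time (a new reading comes with each control period).
- bot.grab_frame(name): name is "side" or "top"; returns a dict with "pixels" (400x640x3 uint8, blue, green, red), "mtx" (3x3 intrinsics, pixels), "R" (3x3) and "t" (3): a world point X has camera coordinates R X + t. Camera axes: x right, y down, z forward; pixel columns grow to the right and rows downward; lengths in m; the calibration is good to about 2 mm. A picture is of the moment at which its call begins. There is no depth.
- bot.job_done(): hands the job in, once; it reports no verdict.
The state is a dict: "clock": time; "qpos": joint angles; "qd": joint speeds; "joint_efforts": joint torques, N m; "position": TCP position; "tool_rot": TCP orientation; "force": force on the tool from outside, world axes, zero at the start; "moment": the same for the moment, N m; "grip_width": finger opening in m.
Only numpy, scipy, OpenCV 4.12 (cv2) and the standard library are available. Lean on these libraries where they do the work, as an engineer would, in place of code of your own. Each camera call takes 0.05 s, during which the arm holds its last target.

## Working session

There is one attempt and no reset: what is moved stays moved. The work goes in short steps, Python scripts to look and compute and a tool call to move; the robot and the scene stay as the last step left them, time stands still between calls to the robot, and variables do not carry over. Pictures are saved under pics/ and viewed, and the job is handed in when it is done.

Besides the shell and the picture viewer there is one more tool, called after "Call:" as a command line: name --argument value ..., lists and objects as JSON in quotes. step_arm: Moves the arm, as the interface text tells. Its arguments: {"type":"object","properties":{"plan":{"type":"array"},"jaw":{"type":"number"},"force":{"type":"number"}},"required":["plan"]}

```bash
mkdir -p pics; ls; python3 - <<'E'
from workcell import bot
import cv2,numpy as np
np.set_printoptions(precision=4,suppress=True)
for n in ("side","top"):
    f=bot.grab_frame(n); cv2.imwrite(f"pics/{n}0.png",f["pixels"])
    np.savez(f"{n}0.npz",**f)
    print(n,f["mtx"],f["R"],f["t"])
print(bot.observe())
E
```

```text
pics
side [[403.581    0.     319.4862]
 [  0.     403.581  200.1677]
 [  0.       0.       1.    ]] [[-0.9165 -0.4001  0.0062]
 [-0.2893  0.6519 -0.701 ]
 [ 0.2764 -0.6442 -0.7131]] [0.5757 0.2206 0.8153]
top [[401.7462   0.     313.3919]
 [  0.     401.7462 195.6126]
 [  0.       0.       1.    ]] [[ 0.0001 -1.     -0.0099]
 [-0.9957  0.0009 -0.0927]
 [ 0.0927  0.0099 -0.9956]] [0.0497 0.6337 1.06  ]
{'clock': 0.1, 'qpos': array([ 1.0898,  0.522 , -0.0363,  1.6   ,  0.0212,  1.0211, -0.1128]), 'qd': array([-0.0002, -0.0013,  0.0011, -0.0023,  0.001 , -0.0015, -0.0014]), 'joint_efforts': array([  0.0043, -92.8486,   1.9842, -37.0534,   0.0181,   0.0052,
         0.0001]), 'position': array([ 0.2495, -0.5729,  0.4042]), 'tool_rot': array([ 3.1415,  0.001 , -1.1601]), 'force': array([ 0.3088, -0.6045, -0.7261]), 'moment': array([-0.0371,  0.0046,  0.0062]), 'grip_width': 0.08535450503116161}
```

View pics/side0.png

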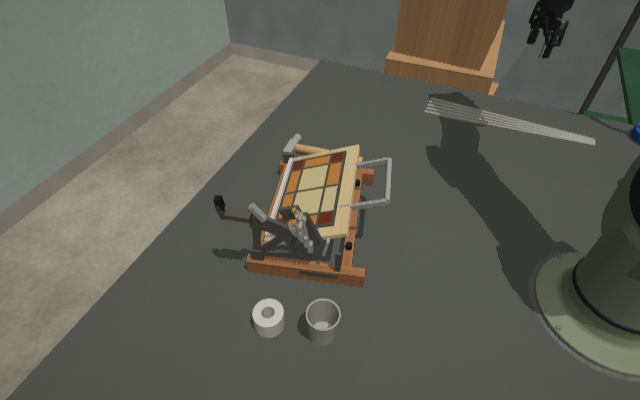

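View pics/top0.png

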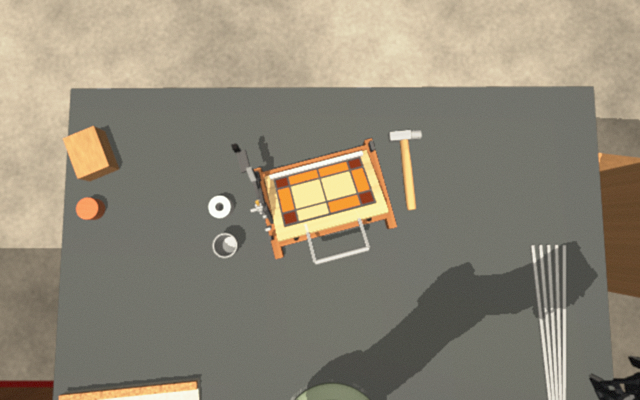

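The side view shows the bail corners near (387,204) and (391,158). In the top view they are near (316,263) and (368,249). I'll zoom in to refine these.

```bash
python3 - <<'E'
import cv2,numpy as np
s=cv2.imread("pics/side0.png");t=cv2.imread("pics/top0.png")
cv2.imwrite("pics/s1.png",cv2.resize(s[120:300,230:410],None,fx=3.3,fy=3.3,interpolation=cv2.INTER_CUBIC))
cv2.imwrite("pics/t1.png",cv2.resize(t[120:280,225:425],None,fx=3.7,fy=3.7,interpolation=cv2.INTER_CUBIC))
E
```

```text
(no output)
```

View pics/s1.png

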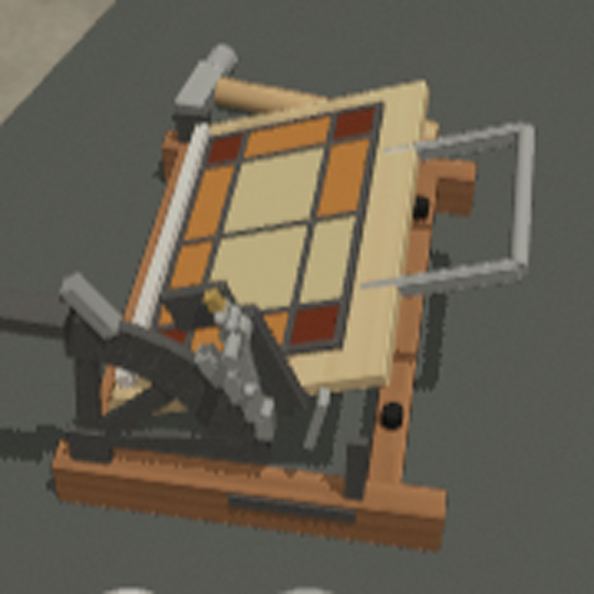

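View pics/t1.png

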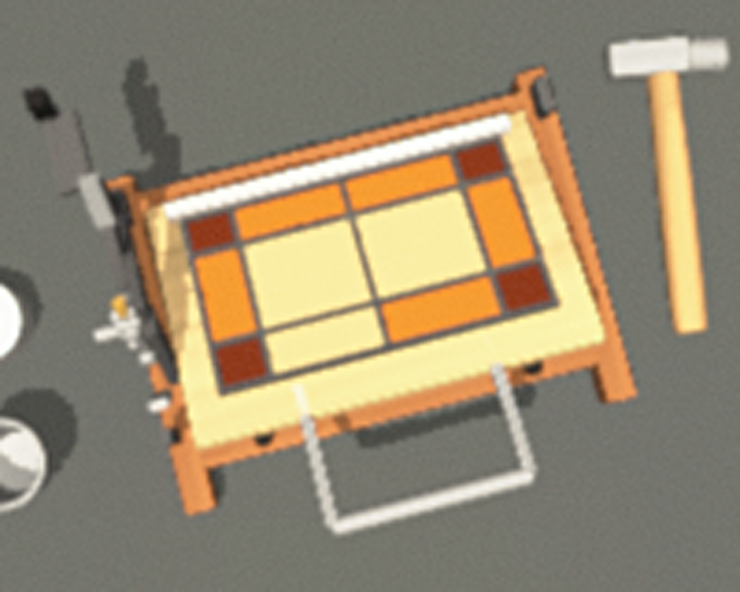

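```bash
cat > h.py <<'E'
import cv2,numpy as np
np.set_printoptions(precision=4,suppress=True)
C={n:dict(np.load(f"{n}0.npz")) for n in("side","top")}
def tri(s,t):
    P=[C[n]["mtx"]@np.c_[C[n]["R"],C[n]["t"]] for n in("side","top")]
    X=cv2.triangulatePoints(P[0],P[1],np.array(s,float).T,np.array(t,float).T)
    X=(X[:3]/X[3]).T
    e=[np.abs(proj(n,X)-np.array(p)).max() for n,p in(("side",s),("top",t))]
    return X,e
def proj(n,X):
    c=C[n]; x=(np.atleast_2d(X)@c["R"].T+c["t"])@c["mtx"].T
    return x[:,:2]/x[:,2:]
def ray(n,p,z):
    c=C[n]; o=-c["R"].T@c["t"]; d=c["R"].T@np.linalg.inv(c["mtx"])@[p[0],p[1],1]
    return o+d*(z-o[2])/d[2]
E
python3 - <<'E'
from h import *
X,e=tri([(389.4,158.8),(387.3,201.0)],[(368.5,248.4),(315.5,262.4)])
m=X.mean(0);d=X[1]-X[0]
print(X,e,m,np.linalg.norm(d),"yaw",np.arctan2(-d[0],d[1]),"tilt",np.arcsin((m[2]-.06)/.27))
f=lambda x,y:(225+x/3.7,120+y/3.7)
# base top corners (z .04): front feet, rear corners
for p in((200,510),(622,393),(545,70),(112,180)):
    print(ray("top",f(*p),.04))
for p in((168,212),(510,122)): print("white strip",ray("top",f(*p),.075))
E
```

```text
[[ 0.4969 -0.0811  0.1641]
 [ 0.4638  0.0431  0.1611]] [np.float64(0.11344136462986398), np.float64(0.0943716895545208)] [ 0.4804 -0.019   0.1626] 0.12856950678924983 yaw 0.2596727464385598 tilt 0.3897757264668561
[0.4672 0.1404 0.04  ]
[ 0.5508 -0.1629  0.04  ]
[ 0.7874 -0.1108  0.04  ]
[0.7063 0.2067 0.04  ]
white strip [0.6777 0.1613 0.075 ]
white strip [ 0.7417 -0.0806  0.075 ]
```

```bash
python3 - <<'E'
from h import *
f=lambda x,y:(230+x/3.3,120+y/3.3)
for p,z in(((445,490),.04),((441,549),0),((66,445),.04),((55,498),0),((475,170),.04),((163,178),0)):
    print(z,ray("side",f(*p),z))
E
```

```text
0.04 [0.4698 0.1294 0.04  ]
0 [0.4633 0.1455 0.    ]
0.04 [0.7042 0.195  0.04  ]
0 [0.7083 0.2112 0.    ]
0.04 [ 0.5472 -0.1664  0.04  ]
0 [ 0.7895 -0.0974  0.    ]
```

```bash
python3 - <<'E'
from h import *
f=lambda x,y:(230+x/3.3,120+y/3.3)
g=lambda x,y:(225+x/3.7,120+y/3.7)
S=[(213,137),(381,104),(340,347),(427,83),(385,388),(210,124)]
T=[(500,140),(556,303),(221,391),(605,343),(194,447),(508,120)]
X,e=tri([f(*p) for p in S],[g(*p) for p in T]);print(X,e)
d=X[1]-X[0];print(np.linalg.norm(d),"tilt",np.arctan2(-d[2],np.hypot(*d[:2])) ,np.arctan2(d[1],d[0]))
d=X[2]-X[1];print(np.linalg.norm(d),np.arctan2(-d[0],d[1]))
E
```

```text
[[ 0.7275 -0.0723  0.0843]
 [ 0.6079 -0.1033  0.1322]
 [ 0.5495  0.1184  0.1276]
 [ 0.5826 -0.1339  0.1373]
 [ 0.5131  0.1362  0.1268]
 [ 0.7371 -0.0787  0.0894]] [np.float64(1.314591090784802), np.float64(1.2043195606356107)]
0.13251033290031186 tilt -0.3704972411554765 -2.8875348040157336
0.22930295509978466 0.2578192118612195
```

```bash
python3 - <<'E'
from h import *
g=lambda x,y:(225+x/3.7,120+y/3.7)
u=np.array([np.cos(.258),np.sin(.258)]);v=np.array([-u[1],u[0]])
for p,z in(((543,95),.075),((120,195),.075),((520,110),.07),((148,207),.07)):
    r=ray("top",g(*p),z)[:2];d=r-[.4804,-.019];print(r,"from bar: x",d@u,"y",d@v)
E
python3 - <<'E'
import cv2
s=cv2.imread("pics/side0.png");t=cv2.imread("pics/top0.png")
cv2.imwrite("pics/s2.png",cv2.resize(s[130:270,240:320],None,fx=4.2,fy=4.2,interpolation=cv2.INTER_CUBIC))
cv2.imwrite("pics/t2.png",cv2.resize(t[130:200,230:400],None,fx=4.7,fy=4.7,interpolation=cv2.INTER_CUBIC))
E
```

```text
[ 0.7611 -0.1042] from bar: x 0.249655757475442 y -0.1540317698133216
[0.6899 0.1954] from bar: x 0.25725197164442876 y 0.15389797669749422
[ 0.7514 -0.0884] from bar: x 0.24428853673445858 y -0.13625215017341774
[0.682  0.1762] from bar: x 0.2447230962025913 y 0.13728055844751091
```

View pics/t2.png

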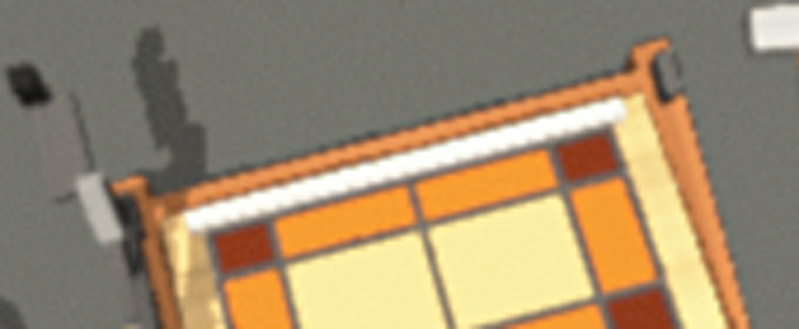

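View pics/s2.png

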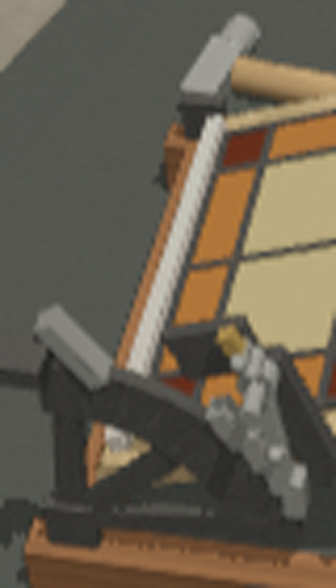

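Three things agree: the bar's height and its 0.250 m distance from the hinge brackets (tilt ≈0.387), the board plane (≈0.37), and the 0.258 yaw. So the board is in the 0.37 notch. The bar's middle is at (0.480,-0.019,0.163) and the hinge at (0.722,0.045). Now I'll move above the bar.

Call:
step_arm --plan '[[[1.5, 3.5, 1, 0.1], [3, 7, 2, 0.2], [4.5, 11, 3, 0.3], [6, 14.5, 3, 0.4], [7.5, 18, 3, 0.5], [9, 22, 3, 0.6], [11, 26, 3, 0.7], [12.5, 30, 3, 0.8], [14, 33.5, 3, 0.9], [15.5, 37, 3, 1.0], [17, 40.5, 3, 1.1], [18, 43, 3, 1.2]]]' --jaw 0 --force 30

```text
clock: 1.1
position: [0.4303, -0.1398, 0.4344]
tool_rot: [-3.141, 0.0, 0.047]
force: [0.1, -0.5, 0.3]
grip_width: 0.0855
```

```bash
python3 - <<'E'
from workcell import bot
print(bot.grip_point_offset, bot.observe())
E
```

```text
0.1547 {'clock': 1.1, 'qpos': array([ 0.59963231,  0.23794404, -0.49084983,  1.97764309,  0.1360802 ,
        0.9580707 ,  0.08908859]), 'qd': array([-0.36896521,  0.06392622, -0.36320723, -0.04453036,  0.13157867,
        0.03322953,  0.3976881 ]), 'joint_efforts': array([ 4.37151432e+00, -6.11072445e+01, -9.16403867e-01, -3.37629461e+01,
       -3.92290391e-01,  1.58261386e-02, -2.13646933e+00]), 'position': array([ 0.43025435, -0.13975307,  0.43435931]), 'tool_rot': array([-3.14139145e+00,  4.41568842e-04,  4.71563515e-02]), 'force': array([ 0.1042151 , -0.5142421 ,  0.32230529]), 'moment': array([-0.04730858, -0.02510719, -0.04086069]), 'grip_width': 0.08546613444009388}
```

Call:
step_arm --plan '[[[1.5, 3.5, 0, 0.06], [3, 7, -0.5, 0.12], [4, 10, -1, 0.18], [5, 12.1, -2, 0.21], [5, 12.1, -3.5, 0.21], [5, 12.1, -5, 0.21], [5, 12.1, -5, 0.21], [5, 12.1, -5, 0.21]]]'

```text
clock: 1.77
position: [0.4801, -0.0188, 0.3841]
tool_rot: [-3.141, 0.002, 0.257]
force: [0.4, 1.4, 0.2]
grip_width: 0.085
```

```bash
python3 - <<'E'
from workcell import bot
import cv2,numpy as np
from h import *
for n in ("side","top"):
    f=bot.grab_frame(n)["pixels"]
    p=np.array([.4804,-.019,.163]);x,y=proj(n,p)[0].astype(int)
    cv2.imwrite(f"pics/{n}a.png",cv2.resize(f[max(0,y-80):y+80,x-100:x+100],None,fx=3,fy=3))
print(bot.observe()["position"],bot.observe()["tool_rot"])
E
```

```text
[ 0.4804 -0.0189  0.3851] [-3.1416 -0.0001  0.2566]
```

View pics/sidea.png

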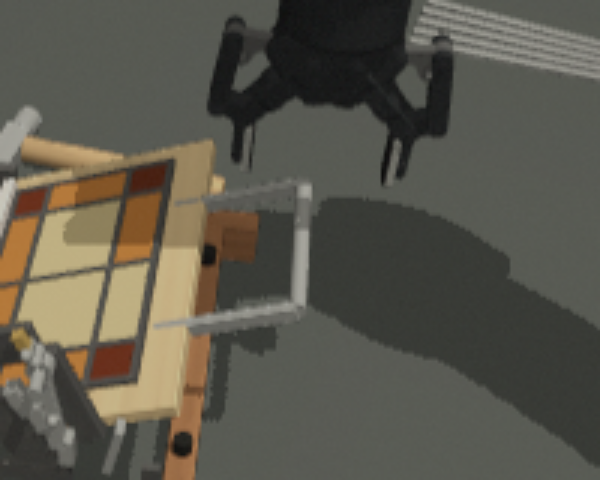

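View pics/topa.png

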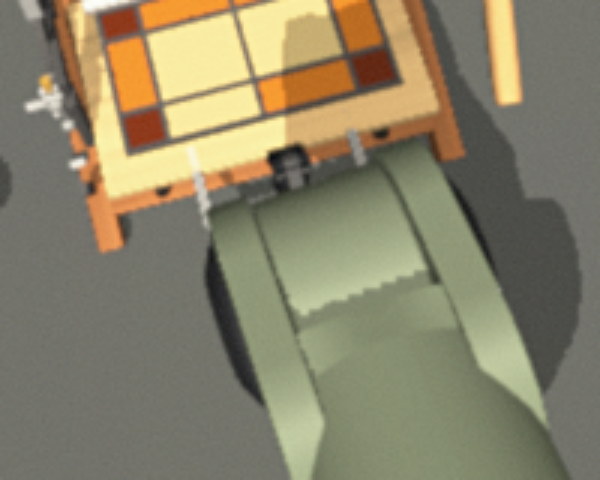

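The open fingers straddle the bar in both views. I'll descend and close.

Call:
step_arm --plan '[[[0, 0, -1.5, 0], [0, 0, -3, 0], [0, 0, -4.5, 0], [0, 0, -5.7, 0], [0, 0, -6.4, 0], [0, 0, -6.7, 0], [0, 0, -6.7, 0], [0, 0, -6.7, 0]]]'

```text
clock: 2.53
position: [0.4806, -0.019, 0.3188]
tool_rot: [3.141, -0.001, 0.256]
force: [-0.6, -0.4, 0.1]
grip_width: 0.0857
```

Call:
step_arm --plan '[[[0, 0, 0, 0], [0, 0, 0, 0], [0, 0, 0, 0], [0, 0, 0, 0], [0, 0, 0, 0], [0, 0, 0, 0], [0, 0, 0, 0], [0, 0, 0, 0]]]' --jaw 1 --force 30

```text
clock: 3.2
position: [0.4809, -0.0189, 0.3189]
tool_rot: [3.141, -0.002, 0.257]
force: [3.5, 0.6, 0.3]
grip_width: 0.0108
```

```bash
cat > arc.py <<'E'
import sys,numpy as np
u=np.array([np.cos(.258),np.sin(.258)])
a,b,n=float(sys.argv[1]),float(sys.argv[2]),int(sys.argv[3])
for t in np.linspace(a,b,n+1)[1:]:
    h=27*(np.cos(a)-np.cos(t)); print("%.3f [%.2f, %.2f, %.2f, 0]"%(t,h*u[0],h*u[1],27*(np.sin(t)-np.sin(a))))
E
python3 arc.py .387 .63 10
```

```text
0.411 [0.25, 0.07, 0.60, 0]
0.436 [0.51, 0.13, 1.20, 0]
0.460 [0.78, 0.21, 1.79, 0]
0.484 [1.07, 0.28, 2.38, 0]
0.508 [1.37, 0.36, 2.96, 0]
0.533 [1.69, 0.45, 3.52, 0]
0.557 [2.02, 0.53, 4.09, 0]
0.581 [2.36, 0.62, 4.64, 0]
0.606 [2.71, 0.72, 5.18, 0]
0.630 [3.08, 0.81, 5.72, 0]
```

Call:
step_arm --plan '[[[0.25, 0.07, 0.6, 0], [0.5, 0.13, 1.2, 0], [0.8, 0.2, 1.8, 0], [1.1, 0.3, 2.4, 0], [1.4, 0.35, 3.0, 0], [1.7, 0.45, 3.5, 0], [2.0, 0.55, 4.1, 0], [2.35, 0.6, 4.65, 0], [2.7, 0.7, 5.2, 0], [3.1, 0.8, 5.7, 0], [3.1, 0.8, 5.7, 0]]]'

```text
clock: 4.12
position: [0.5111, -0.0109, 0.3768]
tool_rot: [3.141, 0.002, 0.256]
force: [-16.3, -2.6, 8.0]
grip_width: 0.0103
```

```bash
python3 arc.py .63 .94 11; cat > ob.py <<'E'
from workcell import bot
import numpy as np
o=bot.observe();p=o["position"];f=o["force"]
u=np.array([np.cos(.258),np.sin(.258)]);H=np.array([.722,.045])
g=p-[0,0,.1555]
h=(H-g[:2])@u; z=g[2]-.06
t=np.arctan2(z,h)
fu=f[:2]@u
print("clk",o["clock"],"tilt",t.round(3),"R",np.hypot(h,z).round(4),"lat",((g[:2]-H)@[-u[1],u[0]]).round(4),"Ftan",(fu*np.sin(t)+f[2]*np.cos(t)).round(2),"Frad",(-fu*np.cos(t)+f[2]*np.sin(t)).round(2),"F",f.round(1),"w",round(o["grip_width"],4),"rot",o["tool_rot"].round(3),"q",o["qpos"].round(2))
E
python3 ob.py
```

```text
0.658 [0.44, 0.12, 0.61, 0]
0.686 [0.90, 0.24, 1.20, 0]
0.715 [1.37, 0.36, 1.79, 0]
0.743 [1.86, 0.49, 2.35, 0]
0.771 [2.37, 0.63, 2.91, 0]
0.799 [2.89, 0.76, 3.44, 0]
0.827 [3.42, 0.90, 3.97, 0]
0.855 [3.97, 1.05, 4.47, 0]
0.884 [4.53, 1.20, 4.97, 0]
0.912 [5.11, 1.35, 5.44, 0]
0.940 [5.70, 1.50, 5.90, 0]
clk 4.1167 tilt 0.636 R 0.2713 lat -0.0003 Ftan -3.37 Frad 17.95 F [-16.3  -2.6   8. ] w 0.0103 rot [3.141e+00 2.000e-03 2.560e-01] q [ 0.33  0.42 -0.55  1.9   0.28  0.89 -0.11]
```

```bash
python3 arc.py .615 .9 10
```

```text
0.643 [0.44, 0.12, 0.62, 0]
0.672 [0.89, 0.24, 1.23, 0]
0.701 [1.36, 0.36, 1.83, 0]
0.729 [1.85, 0.49, 2.41, 0]
0.758 [2.36, 0.62, 2.97, 0]
0.786 [2.87, 0.76, 3.53, 0]
0.815 [3.41, 0.90, 4.06, 0]
0.843 [3.96, 1.04, 4.58, 0]
0.872 [4.52, 1.19, 5.09, 0]
0.900 [5.10, 1.34, 5.57, 0]
```

Call:
step_arm --plan '[[[0.36, 0.1, 0.67, 0], [0.8, 0.22, 1.28, 0], [1.28, 0.34, 1.88, 0], [1.77, 0.47, 2.45, 0], [2.28, 0.6, 3.0, 0], [2.28, 0.6, 3.0, 0], [2.28, 0.6, 3.0, 0]]]'

```text
clock: 4.7
position: [0.5339, -0.0049, 0.407]
tool_rot: [3.141, 0.002, 0.256]
force: [-1.2, -0.2, -3.7]
grip_width: 0.0103
```

```bash
python3 ob.py
```

```text
clk 4.7 tilt 0.777 R 0.273 lat -0.0003 Ftan -3.46 Frad -1.77 F [-1.2 -0.2 -3.7] w 0.0103 rot [3.141e+00 2.000e-03 2.560e-01] q [ 0.32  0.42 -0.56  1.82  0.26  0.98 -0.09]
```

```bash
sed -i 's/\.722,\.045/.7245,.0457/; s/\.1555/.1624/' ob.py; python3 ob.py; python3 arc.py .752 .96 8
```

```text
clk 4.7 tilt 0.752 R 0.2701 lat -0.0003 Ftan -3.5 Frad -1.68 F [-1.2 -0.2 -3.7] w 0.0103 rot [3.141e+00 2.000e-03 2.560e-01] q [ 0.32  0.42 -0.56  1.82  0.26  0.98 -0.09]
0.778 [0.47, 0.12, 0.51, 0]
0.804 [0.95, 0.25, 1.00, 0]
0.830 [1.45, 0.38, 1.48, 0]
0.856 [1.95, 0.52, 1.95, 0]
0.882 [2.47, 0.65, 2.40, 0]
0.908 [3.00, 0.79, 2.84, 0]
0.934 [3.54, 0.93, 3.26, 0]
0.960 [4.09, 1.08, 3.67, 0]
```

Call:
step_arm --plan '[[[0.47, 0.12, 0.51, 0], [0.95, 0.25, 1.0, 0], [1.45, 0.38, 1.48, 0], [1.95, 0.52, 1.95, 0], [2.47, 0.65, 2.4, 0], [3.0, 0.79, 2.84, 0], [3.5, 0.93, 3.26, 0], [3.5, 0.93, 3.26, 0], [3.5, 0.93, 3.26, 0]]]'

```text
clock: 5.45
position: [0.5691, 0.0044, 0.4403]
tool_rot: [3.141, 0.003, 0.256]
force: [-7.8, -2.1, 5.1]
grip_width: 0.0105
```

```bash
python3 ob.py;python3 ob.py; python3 arc.py .934 .984 5
```

```text
clk 5.45 tilt 0.935 R 0.2708 lat -0.0002 Ftan -3.49 Frad 8.86 F [-7.8 -2.1  5.1] w 0.0105 rot [3.141e+00 3.000e-03 2.560e-01] q [ 0.29  0.44 -0.56  1.69  0.26  1.09 -0.09]
clk 5.45 tilt 0.935 R 0.2708 lat -0.0002 Ftan -3.49 Frad 8.86 F [-7.8 -2.1  5.1] w 0.0105 rot [3.141e+00 3.000e-03 2.560e-01] q [ 0.29  0.44 -0.56  1.69  0.26  1.09 -0.09]
0.944 [0.21, 0.06, 0.16, 0]
0.954 [0.42, 0.11, 0.32, 0]
0.964 [0.64, 0.17, 0.47, 0]
0.974 [0.85, 0.22, 0.62, 0]
0.984 [1.07, 0.28, 0.78, 0]
```

Call:
step_arm --plan '[[[0.18, 0.05, 0.2, 0], [0.38, 0.1, 0.36, 0], [0.6, 0.15, 0.52, 0], [0.6, 0.15, 0.52, 0], [0.6, 0.15, 0.52, 0]]]'

```text
clock: 5.87
position: [0.5754, 0.0061, 0.4454]
tool_rot: [3.141, 0.002, 0.256]
force: [4.4, 1.2, -12.2]
grip_width: 0.0107
```

```bash
python3 ob.py; python3 arc.py .96 1.01 5
```

```text
clk 5.8667 tilt 0.966 R 0.2712 lat -0.0003 Ftan -3.18 Frad -12.58 F [  4.4   1.2 -12.2] w 0.0107 rot [3.141e+00 2.000e-03 2.560e-01] q [ 0.29  0.45 -0.56  1.66  0.26  1.11 -0.09]
0.970 [0.21, 0.06, 0.15, 0]
0.980 [0.43, 0.11, 0.31, 0]
0.990 [0.65, 0.17, 0.45, 0]
1.000 [0.87, 0.23, 0.60, 0]
1.010 [1.09, 0.29, 0.75, 0]
```

Call:
step_arm --plan '[[[0.22, 0.06, 0.13, 0], [0.44, 0.11, 0.28, 0], [0.66, 0.17, 0.43, 0], [0.66, 0.17, 0.43, 0], [0.66, 0.17, 0.43, 0]]]'

```text
clock: 6.28
position: [0.582, 0.0078, 0.4501]
tool_rot: [3.141, 0.002, 0.256]
force: [-3.9, -0.3, 0.5]
grip_width: 0.0106
```

```bash
python3 ob.py; python3 arc.py .995 1.025 3
```

```text
clk 6.2833 tilt 0.996 R 0.2712 lat -0.0003 Ftan -2.9 Frad 2.5 F [-3.9 -0.3  0.5] w 0.0106 rot [3.141e+00 2.000e-03 2.560e-01] q [ 0.28  0.45 -0.56  1.64  0.26  1.12 -0.09]
1.005 [0.22, 0.06, 0.15, 0]
1.015 [0.44, 0.12, 0.29, 0]
1.025 [0.66, 0.18, 0.43, 0]
```

Call:
step_arm --plan '[[[0.11, 0.03, 0.07, 0], [0.22, 0.06, 0.14, 0], [0.22, 0.06, 0.14, 0]]]'

```text
clock: 6.53
position: [0.5843, 0.0085, 0.4516]
tool_rot: [3.14, 0.002, 0.256]
force: [-2.0, -0.9, -0.6]
grip_width: 0.0108
```

```bash
python3 ob.py
```

```text
clk 6.5333 tilt 1.007 R 0.2713 lat -0.0002 Ftan -2.21 Frad 0.65 F [-2.  -0.9 -0.6] w 0.0108 rot [3.14e+00 2.00e-03 2.56e-01] q [ 0.28  0.46 -0.56  1.63  0.26  1.13 -0.09]
```

Call:
step_arm --plan '[[[0.11, 0.03, 0.07, 0], [0.22, 0.06, 0.14, 0], [0.22, 0.06, 0.14, 0]]]'

```text
clock: 6.78
position: [0.5867, 0.0091, 0.4532]
tool_rot: [3.14, 0.002, 0.256]
force: [-2.7, -1.0, 0.8]
grip_width: 0.0105
```

```bash
python3 ob.py; python3 arc.py 1.017 1.32 30
```

```text
clk 6.7833 tilt 1.017 R 0.2713 lat -0.0002 Ftan -2.06 Frad 2.2 F [-2.7 -1.   0.8] w 0.0105 rot [3.14e+00 2.00e-03 2.56e-01] q [ 0.27  0.46 -0.56  1.63  0.26  1.13 -0.09]
1.027 [0.22, 0.06, 0.14, 0]
1.037 [0.45, 0.12, 0.28, 0]
1.047 [0.68, 0.18, 0.42, 0]
1.057 [0.91, 0.24, 0.55, 0]
1.067 [1.14, 0.30, 0.69, 0]
1.078 [1.37, 0.36, 0.82, 0]
1.088 [1.60, 0.42, 0.95, 0]
1.098 [1.84, 0.48, 1.07, 0]
1.108 [2.07, 0.55, 1.19, 0]
1.118 [2.31, 0.61, 1.31, 0]
1.128 [2.55, 0.67, 1.43, 0]
1.138 [2.79, 0.73, 1.55, 0]
1.148 [3.03, 0.80, 1.66, 0]
1.158 [3.27, 0.86, 1.77, 0]
1.168 [3.51, 0.93, 1.88, 0]
1.179 [3.75, 0.99, 1.99, 0]
1.189 [4.00, 1.05, 2.09, 0]
1.199 [4.24, 1.12, 2.19, 0]
1.209 [4.49, 1.18, 2.29, 0]
1.219 [4.73, 1.25, 2.38, 0]
1.229 [4.98, 1.31, 2.47, 0]
1.239 [5.23, 1.38, 2.56, 0]
1.249 [5.48, 1.45, 2.65, 0]
1.259 [5.73, 1.51, 2.74, 0]
1.270 [5.98, 1.58, 2.82, 0]
1.280 [6.23, 1.65, 2.90, 0]
1.290 [6.49, 1.71, 2.98, 0]
1.300 [6.74, 1.78, 3.05, 0]
1.310 [7.00, 1.85, 3.12, 0]
1.320 [7.25, 1.91, 3.19, 0]
```

Call:
step_arm --plan '[[[0.11, 0.03, 0.07, 0], [0.22, 0.06, 0.14, 0], [0.22, 0.06, 0.14, 0]]]'

```text
clock: 7.03
position: [0.5891, 0.0097, 0.4549]
tool_rot: [3.14, 0.002, 0.256]
force: [-4.0, -1.4, 2.2]
grip_width: 0.0109
```

Call:
step_arm --plan '[[[0.11, 0.03, 0.07, 0], [0.23, 0.06, 0.14, 0], [0.23, 0.06, 0.14, 0]]]'

```text
clock: 7.28
position: [0.5915, 0.0104, 0.4565]
tool_rot: [3.14, 0.001, 0.256]
force: [-3.5, -1.7, 2.9]
grip_width: 0.0105
```

```bash
python3 ob.py
```

```text
clk 7.2833 tilt 1.039 R 0.2715 lat -0.0002 Ftan -1.8 Frad 4.47 F [-3.5 -1.7  2.9] w 0.0105 rot [3.14e+00 1.00e-03 2.56e-01] q [ 0.27  0.46 -0.55  1.61  0.26  1.15 -0.09]
```

Call:
step_arm --plan '[[[0.11, 0.03, 0.07, 0], [0.22, 0.06, 0.14, 0], [0.22, 0.06, 0.14, 0]]]'

```text
clock: 7.53
position: [0.594, 0.0111, 0.4581]
tool_rot: [3.14, 0.001, 0.256]
force: [-3.6, -1.1, 2.9]
grip_width: 0.0108
```

Call:
step_arm --plan '[[[0.11, 0.03, 0.07, 0], [0.22, 0.06, 0.14, 0], [0.22, 0.06, 0.14, 0]]]'

```text
clock: 7.78
position: [0.5964, 0.0117, 0.4595]
tool_rot: [3.14, 0.001, 0.256]
force: [-2.3, -1.9, 0.0]
grip_width: 0.0106
```

```bash
python3 ob.py
```

```text
clk 7.7833 tilt 1.061 R 0.2717 lat -0.0002 Ftan -2.31 Frad 1.35 F [-2.3 -1.9  0. ] w 0.0106 rot [3.14e+00 1.00e-03 2.56e-01] q [ 0.26  0.47 -0.55  1.59  0.26  1.16 -0.09]
```

Call:
step_arm --plan '[[[0.11, 0.03, 0.07, 0], [0.22, 0.06, 0.13, 0], [0.22, 0.06, 0.13, 0]]]'

```text
clock: 8.03
position: [0.5988, 0.0123, 0.461]
tool_rot: [3.14, 0.001, 0.256]
force: [-3.1, -0.7, 0.9]
grip_width: 0.0107
```

Call:
step_arm --plan '[[[0.11, 0.03, 0.07, 0], [0.22, 0.06, 0.13, 0], [0.22, 0.06, 0.13, 0]]]'

```text
clock: 8.28
position: [0.6012, 0.013, 0.4625]
tool_rot: [3.14, 0.0, 0.256]
force: [-3.2, -0.6, 2.5]
grip_width: 0.0107
```

```bash
python3 ob.py
```

```text
clk 8.2833 tilt 1.082 R 0.2719 lat -0.0002 Ftan -1.69 Frad 3.69 F [-3.2 -0.6  2.5] w 0.0107 rot [3.14  0.    0.256] q [ 0.26  0.48 -0.55  1.58  0.27  1.17 -0.09]
```

Call:
step_arm --plan '[[[0.11, 0.03, 0.07, 0], [0.22, 0.06, 0.13, 0], [0.22, 0.06, 0.13, 0]]]'

```text
clock: 8.53
position: [0.6036, 0.0136, 0.4638]
tool_rot: [3.14, 0.0, 0.256]
force: [-2.7, -0.9, 0.1]
grip_width: 0.0105
```

Call:
step_arm --plan '[[[0.11, 0.03, 0.06, 0], [0.22, 0.06, 0.12, 0], [0.22, 0.06, 0.12, 0]]]'

```text
clock: 8.78
position: [0.606, 0.0142, 0.4653]
tool_rot: [3.14, -0.0, 0.256]
force: [-3.7, -1.0, 3.5]
grip_width: 0.0101
```

```bash
python3 ob.py
```

```text
clk 8.7833 tilt 1.103 R 0.272 lat -0.0002 Ftan -1.83 Frad 4.84 F [-3.7 -1.   3.5] w 0.0101 rot [ 3.14  -0.     0.256] q [ 0.26  0.48 -0.55  1.56  0.27  1.18 -0.09]
```

Call:
step_arm --plan '[[[0.11, 0.03, 0.06, 0], [0.22, 0.06, 0.12, 0], [0.22, 0.06, 0.12, 0]]]'

```text
clock: 9.03
position: [0.6083, 0.0148, 0.4665]
tool_rot: [3.14, -0.0, 0.256]
force: [-4.5, -1.1, 2.6]
grip_width: 0.0109
```

Call:
step_arm --plan '[[[0.11, 0.03, 0.06, 0], [0.22, 0.06, 0.12, 0], [0.22, 0.06, 0.12, 0]]]'

```text
clock: 9.28
position: [0.6107, 0.0155, 0.4677]
tool_rot: [3.14, -0.0, 0.256]
force: [-3.2, -1.8, 0.3]
grip_width: 0.0103
```

```bash
python3 ob.py
```

```text
clk 9.2833 tilt 1.123 R 0.2721 lat -0.0002 Ftan -3.1 Frad 1.8 F [-3.2 -1.8  0.3] w 0.0103 rot [ 3.14  -0.     0.256] q [ 0.25  0.49 -0.55  1.54  0.27  1.19 -0.09]
```

Call:
step_arm --plan '[[[0.06, 0.02, 0.03, 0], [0.11, 0.03, 0.06, 0], [0.11, 0.03, 0.06, 0]]]'

```text
clock: 9.53
position: [0.612, 0.0158, 0.4685]
tool_rot: [3.14, -0.001, 0.256]
force: [-3.6, -1.8, 1.4]
grip_width: 0.0108
```

```bash
python3 ob.py
```

```text
clk 9.5333 tilt 1.129 R 0.2722 lat -0.0002 Ftan -3.02 Frad 2.92 F [-3.6 -1.8  1.4] w 0.0108 rot [ 3.14e+00 -1.00e-03  2.56e-01] q [ 0.25  0.49 -0.55  1.54  0.27  1.19 -0.09]
```

Call:
step_arm --plan '[[[0.06, 0.02, 0.03, 0], [0.11, 0.03, 0.06, 0], [0.11, 0.03, 0.06, 0]]]'

```text
clock: 9.78
position: [0.6131, 0.0161, 0.4691]
tool_rot: [3.14, -0.001, 0.256]
force: [-3.8, -1.3, 1.5]
grip_width: 0.0105
```

```bash
python3 ob.py
```

```text
clk 9.7833 tilt 1.134 R 0.2723 lat -0.0002 Ftan -2.98 Frad 3.02 F [-3.8 -1.3  1.5] w 0.0105 rot [ 3.14e+00 -1.00e-03  2.56e-01] q [ 0.25  0.49 -0.55  1.53  0.27  1.19 -0.09]
```

Call:
step_arm --plan '[[[0.06, 0.02, 0.03, 0], [0.12, 0.03, 0.06, 0], [0.12, 0.03, 0.06, 0]]]'

```text
clock: 10.03
position: [0.6144, 0.0165, 0.4697]
tool_rot: [3.14, -0.001, 0.256]
force: [-3.4, -3.1, -0.1]
grip_width: 0.0108
```

```bash
python3 ob.py
```

```text
clk 10.0333 tilt 1.139 R 0.2723 lat -0.0002 Ftan -3.77 Frad 1.59 F [-3.4 -3.1 -0.1] w 0.0108 rot [ 3.14e+00 -1.00e-03  2.56e-01] q [ 0.25  0.49 -0.55  1.53  0.27  1.2  -0.09]
```

Call:
step_arm --plan '[[[0.06, 0.02, 0.03, 0], [0.12, 0.03, 0.06, 0], [0.12, 0.03, 0.06, 0]]]'

```text
clock: 10.28
position: [0.6157, 0.0168, 0.4704]
tool_rot: [3.14, -0.001, 0.256]
force: [-2.7, -1.7, 0.8]
grip_width: 0.0104
```

```bash
python3 ob.py
```

```text
clk 10.2833 tilt 1.145 R 0.2723 lat -0.0002 Ftan -2.46 Frad 2.01 F [-2.7 -1.7  0.8] w 0.0104 rot [ 3.14e+00 -1.00e-03  2.56e-01] q [ 0.25  0.49 -0.55  1.53  0.27  1.2  -0.09]
```

Call:
step_arm --plan '[[[0.06, 0.02, 0.03, 0], [0.12, 0.03, 0.06, 0], [0.12, 0.03, 0.06, 0]]]'

```text
clock: 10.53
position: [0.6171, 0.0172, 0.4711]
tool_rot: [3.14, -0.001, 0.256]
force: [-3.5, -2.2, 1.5]
grip_width: 0.0107
```

```bash
python3 ob.py
```

```text
clk 10.5333 tilt 1.15 R 0.2724 lat -0.0002 Ftan -3.01 Frad 3.03 F [-3.5 -2.2  1.5] w 0.0107 rot [ 3.14e+00 -1.00e-03  2.56e-01] q [ 0.24  0.49 -0.55  1.52  0.27  1.2  -0.09]
```

Call:
step_arm --plan '[[[0.06, 0.02, 0.03, 0], [0.12, 0.03, 0.06, 0], [0.12, 0.03, 0.06, 0]]]'

```text
clock: 10.78
position: [0.6184, 0.0175, 0.4717]
tool_rot: [3.14, -0.001, 0.256]
force: [-3.9, -1.9, 1.1]
grip_width: 0.0106
```

```bash
python3 ob.py
```

```text
clk 10.7833 tilt 1.156 R 0.2724 lat -0.0002 Ftan -3.41 Frad 2.74 F [-3.9 -1.9  1.1] w 0.0106 rot [ 3.14e+00 -1.00e-03  2.56e-01] q [ 0.24  0.5  -0.55  1.52  0.27  1.2  -0.09]
```

Call:
step_arm --plan '[[[0.06, 0.02, 0.03, 0], [0.12, 0.03, 0.06, 0], [0.12, 0.03, 0.06, 0]]]'

```text
clock: 11.03
position: [0.6197, 0.0178, 0.4724]
tool_rot: [3.14, -0.002, 0.256]
force: [-2.1, -1.1, -0.5]
grip_width: 0.0102
```

```bash
python3 ob.py
```

```text
clk 11.0333 tilt 1.161 R 0.2725 lat -0.0002 Ftan -2.33 Frad 0.43 F [-2.1 -1.1 -0.5] w 0.0102 rot [ 3.14e+00 -2.00e-03  2.56e-01] q [ 0.24  0.5  -0.55  1.51  0.27  1.21 -0.09]
```

Call:
step_arm --plan '[[[0.06, 0.02, 0.03, 0], [0.12, 0.03, 0.06, 0], [0.12, 0.03, 0.06, 0]]]'

```text
clock: 11.28
position: [0.621, 0.0182, 0.473]
tool_rot: [3.14, -0.002, 0.256]
force: [-3.5, -1.5, -0.1]
grip_width: 0.0105
```

```bash
python3 ob.py
```

```text
clk 11.2833 tilt 1.167 R 0.2725 lat -0.0002 Ftan -3.51 Frad 1.39 F [-3.5 -1.5 -0.1] w 0.0105 rot [ 3.14e+00 -2.00e-03  2.56e-01] q [ 0.24  0.5  -0.55  1.51  0.27  1.21 -0.09]
```

Call:
step_arm --plan '[[[0.06, 0.02, 0.03, 0], [0.12, 0.03, 0.06, 0], [0.12, 0.03, 0.06, 0]]]'

```text
clock: 11.53
position: [0.6223, 0.0185, 0.4735]
tool_rot: [3.14, -0.002, 0.257]
force: [-2.4, -1.6, -1.6]
grip_width: 0.0105
```

Call:
step_arm --plan '[[[0.06, 0.02, 0.03, 0], [0.12, 0.03, 0.06, 0], [0.12, 0.03, 0.06, 0]]]'

```text
clock: 11.78
position: [0.6236, 0.0188, 0.4743]
tool_rot: [3.14, -0.002, 0.256]
force: [-2.9, -2.1, 0.1]
grip_width: 0.0105
```

```bash
python3 ob.py
```

```text
clk 11.7833 tilt 1.178 R 0.2726 lat -0.0002 Ftan -3.08 Frad 1.4 F [-2.9 -2.1  0.1] w 0.0105 rot [ 3.14e+00 -2.00e-03  2.56e-01] q [ 0.24  0.5  -0.55  1.5   0.27  1.21 -0.09]
```

Call:
step_arm --plan '[[[0.06, 0.02, 0.02, 0], [0.12, 0.03, 0.05, 0], [0.12, 0.03, 0.05, 0]]]'

```text
clock: 12.03
position: [0.6249, 0.0192, 0.4748]
tool_rot: [3.14, -0.002, 0.257]
force: [-2.1, -1.3, 0.2]
grip_width: 0.0103
```

Call:
step_arm --plan '[[[0.06, 0.02, 0.02, 0], [0.12, 0.03, 0.05, 0], [0.12, 0.03, 0.05, 0]]]'

```text
clock: 12.28
position: [0.6262, 0.0195, 0.4754]
tool_rot: [3.14, -0.002, 0.257]
force: [-2.7, -2.2, 1.4]
grip_width: 0.0105
```

```bash
python3 ob.py
```

```text
clk 12.2833 tilt 1.189 R 0.2727 lat -0.0002 Ftan -2.47 Frad 2.5 F [-2.7 -2.2  1.4] w 0.0105 rot [ 3.14e+00 -2.00e-03  2.57e-01] q [ 0.23  0.51 -0.55  1.49  0.27  1.22 -0.09]
```

```bash
python3 - <<'E'
from workcell import bot
import cv2
f=bot.grab_frame("side")["pixels"]
cv2.imwrite("pics/sb.png",cv2.resize(f[120:270,230:400],None,fx=4,fy=4,interpolation=cv2.INTER_CUBIC))
E
```

```text
(no output)
```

View pics/sb.png

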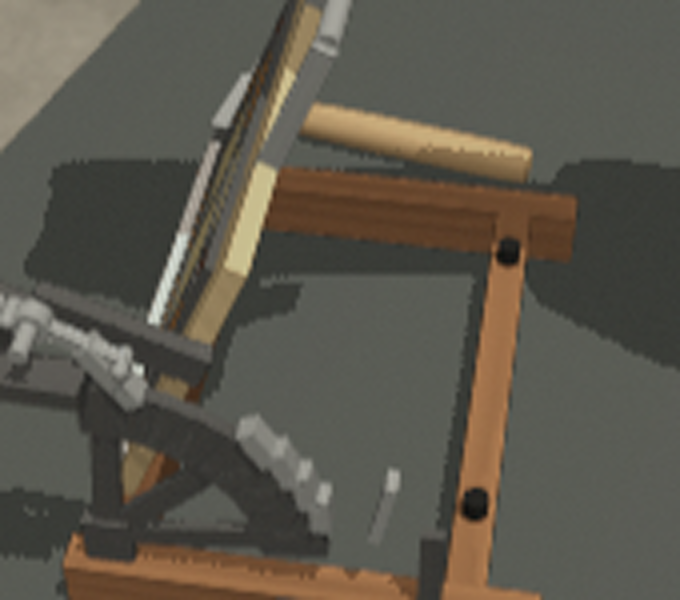

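The pawl arm is now up on the ramp piece at about crop (120,370), past all the teeth. No hard resistance yet, so I'll continue in small steps.

Call:
step_arm --plan '[[[0.06, 0.02, 0.02, 0], [0.12, 0.03, 0.05, 0], [0.12, 0.03, 0.05, 0]]]'

```text
clock: 12.58
position: [0.6275, 0.0199, 0.4759]
tool_rot: [3.14, -0.002, 0.257]
force: [-3.1, -1.7, 0.5]
grip_width: 0.0108
```

```bash
python3 ob.py
```

```text
clk 12.5833 tilt 1.194 R 0.2727 lat -0.0002 Ftan -2.96 Frad 1.76 F [-3.1 -1.7  0.5] w 0.0108 rot [ 3.14e+00 -2.00e-03  2.57e-01] q [ 0.23  0.51 -0.55  1.49  0.27  1.22 -0.09]
```

Call:
step_arm --plan '[[[0.06, 0.02, 0.02, 0], [0.12, 0.03, 0.05, 0], [0.12, 0.03, 0.05, 0]]]'

```text
clock: 12.83
position: [0.6288, 0.0202, 0.4765]
tool_rot: [3.14, -0.002, 0.257]
force: [-3.1, -1.8, 1.5]
grip_width: 0.0111
```

```bash
python3 ob.py
```

```text
clk 12.8333 tilt 1.199 R 0.2727 lat -0.0002 Ftan -2.68 Frad 2.67 F [-3.1 -1.8  1.5] w 0.0111 rot [ 3.14e+00 -2.00e-03  2.57e-01] q [ 0.23  0.51 -0.55  1.48  0.27  1.22 -0.09]
```

Call:
step_arm --plan '[[[0.06, 0.02, 0.02, 0], [0.12, 0.03, 0.04, 0], [0.12, 0.03, 0.04, 0]]]'

```text
clock: 13.08
position: [0.6301, 0.0206, 0.4771]
tool_rot: [3.14, -0.003, 0.257]
force: [-3.1, -1.6, 4.9]
grip_width: 0.0104
```

```bash
python3 ob.py
```

```text
clk 13.0833 tilt 1.205 R 0.2728 lat -0.0002 Ftan -1.47 Frad 5.82 F [-3.1 -1.6  4.9] w 0.0104 rot [ 3.14e+00 -3.00e-03  2.57e-01] q [ 0.23  0.51 -0.55  1.48  0.28  1.23 -0.09]
```

Call:
step_arm --plan '[[[0.06, 0.02, 0.02, 0], [0.12, 0.03, 0.04, 0], [0.12, 0.03, 0.04, 0]]]'

```text
clock: 13.33
position: [0.6314, 0.0209, 0.4777]
tool_rot: [3.14, -0.003, 0.257]
force: [-4.1, -1.6, 4.8]
grip_width: 0.0104
```

```bash
python3 ob.py
```

```text
clk 13.3333 tilt 1.21 R 0.2729 lat -0.0002 Ftan -2.41 Frad 6.03 F [-4.1 -1.6  4.8] w 0.0104 rot [ 3.14e+00 -3.00e-03  2.57e-01] q [ 0.23  0.51 -0.55  1.47  0.28  1.23 -0.09]
```

Call:
step_arm --plan '[[[0.06, 0.02, 0.03, 0], [0.12, 0.03, 0.05, 0], [0.12, 0.03, 0.05, 0]]]'

```text
clock: 13.58
position: [0.6328, 0.0212, 0.4782]
tool_rot: [3.14, -0.003, 0.257]
force: [-2.9, -1.9, 2.8]
grip_width: 0.0104
```

```bash
python3 ob.py
```

```text
clk 13.5833 tilt 1.215 R 0.2729 lat -0.0002 Ftan -2.09 Frad 3.77 F [-2.9 -1.9  2.8] w 0.0104 rot [ 3.14e+00 -3.00e-03  2.57e-01] q [ 0.23  0.52 -0.55  1.47  0.28  1.23 -0.09]
```

Call:
step_arm --plan '[[[0.06, 0.02, 0.03, 0], [0.12, 0.03, 0.05, 0], [0.12, 0.03, 0.05, 0]]]'

```text
clock: 13.83
position: [0.634, 0.0216, 0.4787]
tool_rot: [3.14, -0.003, 0.257]
force: [-2.1, -1.7, 2.0]
grip_width: 0.0107
```

```bash
python3 ob.py
```

```text
clk 13.8333 tilt 1.221 R 0.2729 lat -0.0003 Ftan -1.63 Frad 2.75 F [-2.1 -1.7  2. ] w 0.0107 rot [ 3.14e+00 -3.00e-03  2.57e-01] q [ 0.23  0.52 -0.55  1.46  0.28  1.23 -0.09]
```

Call:
step_arm --plan '[[[0.06, 0.02, 0.02, 0], [0.12, 0.03, 0.05, 0], [0.12, 0.03, 0.05, 0]]]'

```text
clock: 14.08
position: [0.6353, 0.0219, 0.4792]
tool_rot: [3.14, -0.003, 0.257]
force: [-3.2, -1.9, 2.2]
grip_width: 0.0105
```

```bash
python3 ob.py
```

```text
clk 14.0833 tilt 1.226 R 0.2729 lat -0.0002 Ftan -2.59 Frad 3.31 F [-3.2 -1.9  2.2] w 0.0105 rot [ 3.14e+00 -3.00e-03  2.57e-01] q [ 0.22  0.52 -0.54  1.46  0.28  1.24 -0.09]
```

Call:
step_arm --plan '[[[0.06, 0.02, 0.02, 0], [0.12, 0.03, 0.04, 0], [0.12, 0.03, 0.04, 0]]]'

```text
clock: 14.33
position: [0.6367, 0.0223, 0.4798]
tool_rot: [3.14, -0.004, 0.257]
force: [-3.5, -1.1, 5.3]
grip_width: 0.0107
```

```bash
python3 ob.py
```

```text
clk 14.3333 tilt 1.231 R 0.273 lat -0.0002 Ftan -1.73 Frad 6.23 F [-3.5 -1.1  5.3] w 0.0107 rot [ 3.14  -0.004  0.257] q [ 0.22  0.52 -0.54  1.45  0.28  1.24 -0.09]
```

Call:
step_arm --plan '[[[0.06, 0.02, 0.02, 0], [0.12, 0.03, 0.05, 0], [0.12, 0.03, 0.05, 0]]]'

```text
clock: 14.58
position: [0.638, 0.0226, 0.4803]
tool_rot: [3.14, -0.004, 0.257]
force: [-2.6, -2.3, 2.7]
grip_width: 0.0109
```

```bash
python3 ob.py
```

```text
clk 14.5833 tilt 1.237 R 0.273 lat -0.0003 Ftan -2.05 Frad 3.57 F [-2.6 -2.3  2.7] w 0.0109 rot [ 3.14  -0.004  0.257] q [ 0.22  0.52 -0.54  1.45  0.28  1.24 -0.09]
```

Call:
step_arm --plan '[[[0.06, 0.02, 0.02, 0], [0.12, 0.03, 0.04, 0], [0.12, 0.03, 0.04, 0]]]'

```text
clock: 14.83
position: [0.6393, 0.023, 0.4808]
tool_rot: [3.141, -0.004, 0.257]
force: [-4.0, -1.9, 2.7]
grip_width: 0.0105
```

```bash
python3 ob.py
```

```text
clk 14.8333 tilt 1.242 R 0.273 lat -0.0002 Ftan -3.3 Frad 3.95 F [-4.  -1.9  2.7] w 0.0105 rot [ 3.141 -0.004  0.257] q [ 0.22  0.53 -0.54  1.45  0.28  1.24 -0.1 ]
```

Call:
step_arm --plan '[[[0.06, 0.02, 0.02, 0], [0.12, 0.03, 0.04, 0], [0.12, 0.03, 0.04, 0]]]'

```text
clock: 15.08
position: [0.6406, 0.0233, 0.4812]
tool_rot: [3.14, -0.004, 0.257]
force: [-3.4, -1.5, 3.4]
grip_width: 0.0109
```

```bash
python3 ob.py
```

```text
clk 15.0833 tilt 1.247 R 0.273 lat -0.0003 Ftan -2.36 Frad 4.37 F [-3.4 -1.5  3.4] w 0.0109 rot [ 3.14  -0.004  0.257] q [ 0.22  0.53 -0.54  1.44  0.28  1.25 -0.1 ]
```

Call:
step_arm --plan '[[[0.06, 0.02, 0.02, 0], [0.12, 0.03, 0.04, 0], [0.12, 0.03, 0.04, 0]]]'

```text
clock: 15.33
position: [0.6419, 0.0237, 0.4817]
tool_rot: [3.141, -0.004, 0.257]
force: [-3.8, -2.2, 4.4]
grip_width: 0.0105
```

```bash
python3 ob.py
```

```text
clk 15.3333 tilt 1.252 R 0.273 lat -0.0002 Ftan -2.62 Frad 5.46 F [-3.8 -2.2  4.4] w 0.0105 rot [ 3.141 -0.004  0.257] q [ 0.22  0.53 -0.54  1.44  0.28  1.25 -0.1 ]
```

Call:
step_arm --plan '[[[0.06, 0.02, 0.02, 0], [0.12, 0.03, 0.04, 0], [0.12, 0.03, 0.04, 0]]]'

```text
clock: 15.58
position: [0.6432, 0.024, 0.4823]
tool_rot: [3.141, -0.005, 0.257]
force: [-3.8, -1.7, 5.6]
grip_width: 0.0104
```

```bash
python3 ob.py
```

```text
clk 15.5833 tilt 1.258 R 0.2732 lat -0.0003 Ftan -2.2 Frad 6.55 F [-3.8 -1.7  5.6] w 0.0104 rot [ 3.141 -0.005  0.257] q [ 0.22  0.53 -0.54  1.43  0.28  1.25 -0.1 ]
```

Call:
step_arm --plan '[[[0.06, 0.02, 0.02, 0], [0.12, 0.03, 0.04, 0], [0.12, 0.03, 0.04, 0]]]'

```text
clock: 15.83
position: [0.6445, 0.0243, 0.4828]
tool_rot: [3.141, -0.005, 0.257]
force: [-2.9, -1.8, 4.1]
grip_width: 0.0108
```

```bash
python3 ob.py
```

```text
clk 15.8333 tilt 1.263 R 0.2732 lat -0.0003 Ftan -1.88 Frad 4.91 F [-2.9 -1.8  4.1] w 0.0108 rot [ 3.141 -0.005  0.257] q [ 0.22  0.53 -0.54  1.43  0.28  1.25 -0.1 ]
```

Call:
step_arm --plan '[[[0.06, 0.02, 0.02, 0], [0.12, 0.03, 0.05, 0], [0.12, 0.03, 0.05, 0]]]'

```text
clock: 16.08
position: [0.6459, 0.0247, 0.4832]
tool_rot: [3.141, -0.005, 0.257]
force: [-2.3, -1.2, 3.1]
grip_width: 0.0108
```

```bash
python3 ob.py
```

```text
clk 16.0833 tilt 1.268 R 0.2732 lat -0.0003 Ftan -1.47 Frad 3.71 F [-2.3 -1.2  3.1] w 0.0108 rot [ 3.141 -0.005  0.257] q [ 0.21  0.54 -0.54  1.42  0.28  1.26 -0.1 ]
```

Call:
step_arm --plan '[[[0.06, 0.02, 0.02, 0], [0.12, 0.03, 0.04, 0], [0.12, 0.03, 0.04, 0]]]'

```text
clock: 16.33
position: [0.6472, 0.025, 0.4836]
tool_rot: [3.141, -0.005, 0.257]
force: [-2.9, -1.8, 3.5]
grip_width: 0.0104
```

```bash
python3 ob.py
```

```text
clk 16.3333 tilt 1.273 R 0.2732 lat -0.0003 Ftan -2.05 Frad 4.33 F [-2.9 -1.8  3.5] w 0.0104 rot [ 3.141 -0.005  0.257] q [ 0.21  0.54 -0.54  1.42  0.28  1.26 -0.1 ]
```

Call:
step_arm --plan '[[[0.06, 0.02, 0.02, 0], [0.12, 0.03, 0.04, 0], [0.12, 0.03, 0.04, 0]]]'

```text
clock: 16.58
position: [0.6485, 0.0253, 0.4842]
tool_rot: [3.141, -0.005, 0.257]
force: [-3.6, -2.8, 4.6]
grip_width: 0.0109
```

```bash
python3 ob.py
```

```text
clk 16.5833 tilt 1.279 R 0.2734 lat -0.0003 Ftan -2.67 Frad 5.64 F [-3.6 -2.8  4.6] w 0.0109 rot [ 3.141 -0.005  0.257] q [ 0.21  0.54 -0.54  1.41  0.28  1.26 -0.1 ]
```

Call:
step_arm --plan '[[[0.06, 0.02, 0.02, 0], [0.12, 0.03, 0.04, 0], [0.12, 0.03, 0.04, 0]]]'

```text
clock: 16.83
position: [0.6498, 0.0257, 0.4846]
tool_rot: [3.141, -0.006, 0.257]
force: [-1.7, -1.6, 4.3]
grip_width: 0.011
```

```bash
python3 ob.py
```

```text
clk 16.8333 tilt 1.284 R 0.2734 lat -0.0003 Ftan -0.78 Frad 4.7 F [-1.7 -1.6  4.3] w 0.011 rot [ 3.141 -0.006  0.257] q [ 0.21  0.54 -0.54  1.41  0.28  1.26 -0.1 ]
```

Call:
step_arm --plan '[[[0.06, 0.02, 0.02, 0], [0.12, 0.03, 0.03, 0], [0.12, 0.03, 0.03, 0]]]'

```text
clock: 17.08
position: [0.6511, 0.026, 0.485]
tool_rot: [3.141, -0.006, 0.257]
force: [-2.9, -1.3, 4.1]
grip_width: 0.0102
```

```bash
python3 ob.py; python3 - <<'E'
from workcell import bot
import cv2
f=bot.grab_frame("side")["pixels"]
cv2.imwrite("pics/sc.png",cv2.resize(f[120:270,210:380],None,fx=4,fy=4,interpolation=cv2.INTER_CUBIC))
E
```

```text
clk 17.0833 tilt 1.289 R 0.2734 lat -0.0003 Ftan -1.83 Frad 4.78 F [-2.9 -1.3  4.1] w 0.0102 rot [ 3.141 -0.006  0.257] q [ 0.21  0.54 -0.54  1.41  0.28  1.27 -0.1 ]
```

View pics/sc.png

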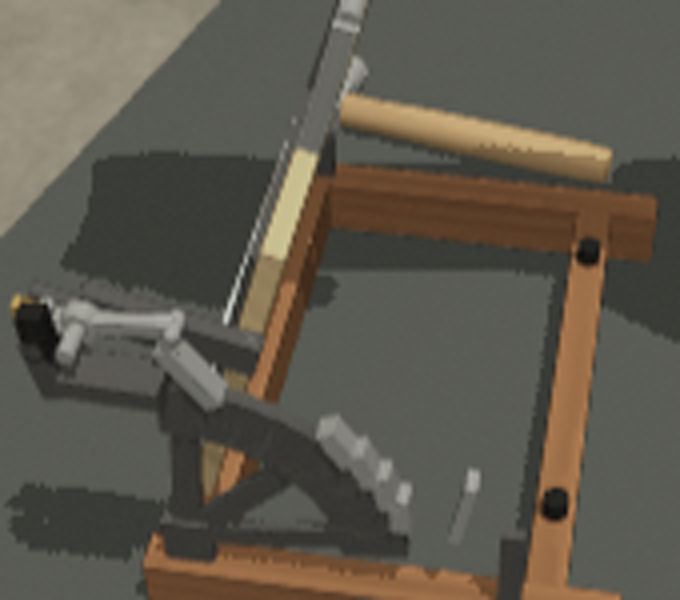

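The pawl carrier at crop (25,305) is practically at the black rubber stop at (35,325), and the pawl rides on the ramp's top. I'll use finer steps.

Call:
step_arm --plan '[[[0.05, 0.01, 0.01, 0], [0.1, 0.03, 0.03, 0], [0.1, 0.03, 0.03, 0]]]'

```text
clock: 17.38
position: [0.6522, 0.0263, 0.4854]
tool_rot: [3.141, -0.006, 0.257]
force: [-2.2, -1.9, 4.3]
grip_width: 0.0105
```

```bash
python3 ob.py
```

```text
clk 17.3833 tilt 1.293 R 0.2734 lat -0.0003 Ftan -1.36 Frad 4.82 F [-2.2 -1.9  4.3] w 0.0105 rot [ 3.141 -0.006  0.257] q [ 0.21  0.54 -0.54  1.4   0.28  1.27 -0.1 ]
```

Call:
step_arm --plan '[[[0.05, 0.01, 0.01, 0], [0.1, 0.03, 0.03, 0], [0.1, 0.03, 0.03, 0]]]'

```text
clock: 17.63
position: [0.6533, 0.0266, 0.4856]
tool_rot: [3.141, -0.006, 0.257]
force: [-2.1, -2.8, 4.2]
grip_width: 0.0106
```

```bash
python3 ob.py
```

```text
clk 17.6333 tilt 1.298 R 0.2734 lat -0.0003 Ftan -1.55 Frad 4.77 F [-2.1 -2.8  4.2] w 0.0106 rot [ 3.141 -0.006  0.257] q [ 0.21  0.55 -0.54  1.4   0.28  1.27 -0.1 ]
```

Call:
step_arm --plan '[[[0.05, 0.01, 0.01, 0], [0.1, 0.03, 0.03, 0], [0.1, 0.03, 0.03, 0]]]'

```text
clock: 17.88
position: [0.6543, 0.0269, 0.4861]
tool_rot: [3.141, -0.006, 0.257]
force: [-4.3, -2.6, 6.2]
grip_width: 0.0106
```

```bash
python3 ob.py
```

```text
clk 17.8833 tilt 1.302 R 0.2735 lat -0.0003 Ftan -3.0 Frad 7.27 F [-4.3 -2.6  6.2] w 0.0106 rot [ 3.141 -0.006  0.257] q [ 0.2   0.55 -0.54  1.39  0.29  1.27 -0.1 ]
```

Call:
step_arm --plan '[[[0.05, 0.01, 0.01, 0], [0.1, 0.03, 0.03, 0], [0.1, 0.03, 0.03, 0]]]'

```text
clock: 18.13
position: [0.655, 0.0271, 0.4862]
tool_rot: [3.14, -0.004, 0.257]
force: [-8.8, -2.5, 5.4]
grip_width: 0.0107
```

```bash
python3 ob.py
```

```text
clk 18.1333 tilt 1.305 R 0.2735 lat -0.0003 Ftan -7.41 Frad 7.67 F [-8.8 -2.5  5.4] w 0.0107 rot [ 3.14  -0.004  0.257] q [ 0.2   0.55 -0.54  1.39  0.29  1.27 -0.1 ]
```

Resistance has risen to 7 N. I'll take one smaller step to confirm.

Call:
step_arm --plan '[[[0.05, 0.01, 0.01, 0], [0.07, 0.02, 0.02, 0], [0.07, 0.02, 0.02, 0]]]'

```text
clock: 18.38
position: [0.6553, 0.0272, 0.4862]
tool_rot: [3.14, -0.002, 0.257]
force: [-9.9, -3.1, 5.4]
grip_width: 0.0107
```

```bash
python3 ob.py
```

```text
clk 18.3833 tilt 1.306 R 0.2734 lat -0.0002 Ftan -8.63 Frad 7.9 F [-9.9 -3.1  5.4] w 0.0107 rot [ 3.14e+00 -2.00e-03  2.57e-01] q [ 0.2   0.55 -0.54  1.39  0.29  1.28 -0.1 ]
```

Call:
step_arm --plan '[[[0.07, 0.02, 0.02, 0], [0.1, 0.03, 0.02, 0], [0.1, 0.03, 0.02, 0]]]'

```text
clock: 18.63
position: [0.6559, 0.0274, 0.4862]
tool_rot: [3.14, 0.0, 0.257]
force: [-11.4, -3.7, 6.4]
grip_width: 0.0107
```

```bash
python3 ob.py; python3 - <<'E'
from workcell import bot
import cv2
f=bot.grab_frame("side")["pixels"]
cv2.imwrite("pics/sd.png",cv2.resize(f[120:270,200:370],None,fx=4,fy=4,interpolation=cv2.INTER_CUBIC))
E
```

```text
clk 18.6333 tilt 1.308 R 0.2732 lat -0.0002 Ftan -9.85 Frad 9.31 F [-11.4  -3.7   6.4] w 0.0107 rot [3.14  0.    0.257] q [ 0.2   0.55 -0.54  1.39  0.29  1.28 -0.1 ]
```

View pics/sd.png

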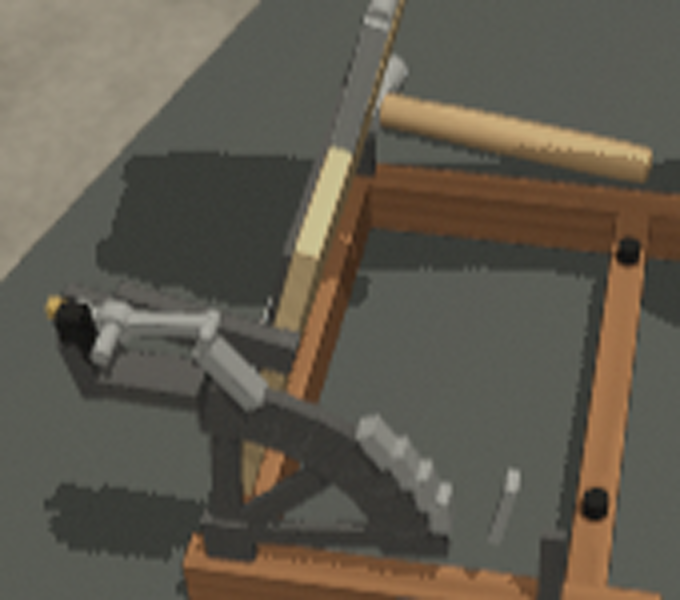

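Contact with the stop is confirmed. The force climbed springily from about 2 to 10 N within 2 mm at tilt ≈1.305, which is more than the ramp alone would give. The pawl has swung up off the teeth. I'll lower it now.

```bash
python3 arc.py 1.305 1.085 11
```

```text
1.285 [-0.50, -0.13, -0.15, 0]
1.265 [-1.00, -0.26, -0.30, 0]
1.245 [-1.50, -0.40, -0.47, 0]
1.225 [-1.99, -0.53, -0.65, 0]
1.205 [-2.48, -0.65, -0.84, 0]
1.185 [-2.97, -0.78, -1.04, 0]
1.165 [-3.45, -0.91, -1.24, 0]
1.145 [-3.93, -1.04, -1.46, 0]
1.125 [-4.40, -1.16, -1.69, 0]
1.105 [-4.87, -1.28, -1.93, 0]
1.085 [-5.33, -1.41, -2.18, 0]
```

Call:
step_arm --plan '[[[-0.3, -0.08, -0.08, 0], [-0.75, -0.2, -0.2, 0], [-1.25, -0.33, -0.37, 0], [-1.75, -0.46, -0.55, 0], [-2.25, -0.6, -0.74, 0], [-2.75, -0.73, -0.94, 0], [-3.2, -0.85, -1.13, 0], [-3.7, -0.98, -1.35, 0], [-3.93, -1.04, -1.46, 0], [-3.93, -1.04, -1.46, 0]]]'

```text
clock: 19.52
position: [0.616, 0.0169, 0.4715]
tool_rot: [3.14, 0.001, 0.257]
force: [-2.3, 0.2, 1.8]
grip_width: 0.0108
```

```bash
python3 ob.py; python3 arc.py 1.145 .9 12
```

```text
clk 19.5167 tilt 1.147 R 0.2732 lat -0.0002 Ftan -1.29 Frad 2.54 F [-2.3  0.2  1.8] w 0.0108 rot [3.14e+00 1.00e-03 2.57e-01] q [ 0.24  0.49 -0.55  1.52  0.27  1.2  -0.09]
1.125 [-0.48, -0.13, -0.23, 0]
1.104 [-0.96, -0.25, -0.48, 0]
1.084 [-1.44, -0.38, -0.73, 0]
1.063 [-1.90, -0.50, -0.99, 0]
1.043 [-2.37, -0.62, -1.26, 0]
1.022 [-2.82, -0.75, -1.55, 0]
1.002 [-3.28, -0.86, -1.84, 0]
0.982 [-3.72, -0.98, -2.14, 0]
0.961 [-4.16, -1.10, -2.45, 0]
0.941 [-4.60, -1.21, -2.77, 0]
0.920 [-5.02, -1.33, -3.10, 0]
0.900 [-5.44, -1.44, -3.44, 0]
```

Call:
step_arm --plan '[[[-0.3, -0.08, -0.14, 0], [-0.7, -0.19, -0.35, 0], [-1.2, -0.31, -0.6, 0], [-1.67, -0.44, -0.86, 0], [-2.1, -0.56, -1.1, 0], [-2.6, -0.69, -1.41, 0], [-3.05, -0.8, -1.7, 0], [-3.5, -0.92, -1.99, 0], [-3.94, -1.04, -2.3, 0], [-4.3, -1.13, -2.55, 0], [-4.6, -1.21, -2.77, 0], [-4.6, -1.21, -2.77, 0]]]'

```text
clock: 20.52
position: [0.5694, 0.0046, 0.4433]
tool_rot: [3.14, 0.002, 0.257]
force: [-2.0, 0.7, -1.6]
grip_width: 0.0103
```

```bash
python3 ob.py; python3 arc.py .94 .7 12
```

```text
clk 20.5167 tilt 0.943 R 0.2731 lat -0.0002 Ftan -2.39 Frad -0.27 F [-2.   0.7 -1.6] w 0.0103 rot [3.14e+00 2.00e-03 2.57e-01] q [ 0.29  0.44 -0.56  1.68  0.26  1.09 -0.09]
0.920 [-0.42, -0.11, -0.32, 0]
0.900 [-0.83, -0.22, -0.65, 0]
0.880 [-1.24, -0.33, -0.99, 0]
0.860 [-1.64, -0.43, -1.34, 0]
0.840 [-2.03, -0.54, -1.70, 0]
0.820 [-2.41, -0.64, -2.06, 0]
0.800 [-2.79, -0.74, -2.44, 0]
0.780 [-3.16, -0.83, -2.82, 0]
0.760 [-3.53, -0.93, -3.20, 0]
0.740 [-3.88, -1.02, -3.60, 0]
0.720 [-4.23, -1.12, -4.00, 0]
0.700 [-4.57, -1.21, -4.41, 0]
```

Call:
step_arm --plan '[[[-0.25, -0.07, -0.19, 0], [-0.6, -0.16, -0.47, 0], [-1.0, -0.27, -0.8, 0], [-1.4, -0.37, -1.13, 0], [-1.8, -0.48, -1.49, 0], [-2.2, -0.58, -1.86, 0], [-2.6, -0.69, -2.25, 0], [-3.0, -0.79, -2.65, 0], [-3.35, -0.88, -3.01, 0], [-3.7, -0.98, -3.4, 0], [-3.9, -1.03, -3.6, 0], [-3.9, -1.03, -3.6, 0]]]'

```text
clock: 21.52
position: [0.5301, -0.0058, 0.4068]
tool_rot: [3.141, 0.002, 0.257]
force: [1.4, 0.8, -5.6]
grip_width: 0.0105
```

```bash
python3 ob.py; python3 arc.py .735 .495 12
```

```text
clk 21.5167 tilt 0.742 R 0.2729 lat -0.0002 Ftan -3.06 Frad -4.94 F [ 1.4  0.8 -5.6] w 0.0105 rot [3.141e+00 2.000e-03 2.570e-01] q [ 0.32  0.41 -0.56  1.83  0.26  0.98 -0.09]
0.715 [-0.35, -0.09, -0.40, 0]
0.695 [-0.68, -0.18, -0.82, 0]
0.675 [-1.01, -0.27, -1.23, 0]
0.655 [-1.34, -0.35, -1.66, 0]
0.635 [-1.65, -0.44, -2.09, 0]
0.615 [-1.96, -0.52, -2.53, 0]
0.595 [-2.25, -0.59, -2.97, 0]
0.575 [-2.54, -0.67, -3.42, 0]
0.555 [-2.82, -0.74, -3.88, 0]
0.535 [-3.09, -0.82, -4.34, 0]
0.515 [-3.35, -0.88, -4.81, 0]
0.495 [-3.61, -0.95, -5.28, 0]
```

Now I'll cross the top notch slowly and check that the pawl doesn't catch.

Call:
step_arm --plan '[[[-0.2, -0.05, -0.22, 0], [-0.4, -0.11, -0.47, 0], [-0.6, -0.16, -0.72, 0], [-0.8, -0.21, -0.97, 0], [-0.95, -0.25, -1.15, 0], [-0.95, -0.25, -1.15, 0]]]'

```text
clock: 22.02
position: [0.5202, -0.0084, 0.3949]
tool_rot: [3.141, 0.003, 0.257]
force: [-1.1, 0.6, -3.4]
grip_width: 0.0106
```

```bash
python3 ob.py
```

```text
clk 22.0167 tilt 0.684 R 0.2728 lat -0.0002 Ftan -3.22 Frad -1.42 F [-1.1  0.6 -3.4] w 0.0106 rot [3.141e+00 3.000e-03 2.570e-01] q [ 0.33  0.41 -0.56  1.86  0.27  0.94 -0.09]
```

Call:
step_arm --plan '[[[-0.1, -0.03, -0.12, 0], [-0.2, -0.05, -0.25, 0], [-0.25, -0.07, -0.33, 0], [-0.25, -0.07, -0.33, 0]]]'

```text
clock: 22.35
position: [0.5177, -0.0091, 0.3914]
tool_rot: [3.141, 0.003, 0.257]
force: [0.6, 1.5, -4.6]
grip_width: 0.0106
```

```bash
python3 ob.py
```

```text
clk 22.35 tilt 0.669 R 0.2727 lat -0.0003 Ftan -3.01 Frad -3.6 F [ 0.6  1.5 -4.6] w 0.0106 rot [3.141e+00 3.000e-03 2.570e-01] q [ 0.33  0.41 -0.56  1.87  0.27  0.93 -0.1 ]
```

Call:
step_arm --plan '[[[-0.15, -0.04, -0.2, 0], [-0.3, -0.08, -0.4, 0], [-0.4, -0.1, -0.54, 0], [-0.4, -0.1, -0.54, 0]]]'

```text
clock: 22.68
position: [0.5134, -0.0102, 0.3857]
tool_rot: [3.141, 0.003, 0.256]
force: [0.7, 0.2, -4.2]
grip_width: 0.0103
```

```bash
python3 ob.py
```

```text
clk 22.6833 tilt 0.642 R 0.2727 lat -0.0002 Ftan -2.9 Frad -3.09 F [ 0.7  0.2 -4.2] w 0.0103 rot [3.141e+00 3.000e-03 2.560e-01] q [ 0.33  0.41 -0.56  1.89  0.27  0.92 -0.1 ]
```

Call:
step_arm --plan '[[[-0.15, -0.04, -0.21, 0], [-0.3, -0.08, -0.42, 0], [-0.4, -0.1, -0.56, 0], [-0.4, -0.1, -0.56, 0]]]'

```text
clock: 23.02
position: [0.5093, -0.0113, 0.3798]
tool_rot: [3.141, 0.003, 0.256]
force: [2.4, 1.6, -4.9]
grip_width: 0.0105
```

```bash
python3 ob.py;  python3 arc.py .618 .40 11
```

```text
clk 23.0167 tilt 0.615 R 0.2726 lat -0.0002 Ftan -2.41 Frad -5.02 F [ 2.4  1.6 -4.9] w 0.0105 rot [3.141e+00 3.000e-03 2.560e-01] q [ 0.33  0.42 -0.55  1.91  0.28  0.9  -0.1 ]
0.598 [-0.30, -0.08, -0.44, 0]
0.578 [-0.58, -0.15, -0.88, 0]
0.559 [-0.86, -0.23, -1.34, 0]
0.539 [-1.13, -0.30, -1.79, 0]
0.519 [-1.39, -0.37, -2.25, 0]
0.499 [-1.64, -0.43, -2.72, 0]
0.479 [-1.89, -0.50, -3.19, 0]
0.459 [-2.12, -0.56, -3.67, 0]
0.440 [-2.35, -0.62, -4.15, 0]
0.420 [-2.56, -0.68, -4.64, 0]
0.400 [-2.77, -0.73, -5.13, 0]
```

The board passed the top notch without catching and I still carry its weight. I'll continue down.

Call:
step_arm --plan '[[[-0.15, -0.04, -0.24, 0], [-0.35, -0.09, -0.56, 0], [-0.6, -0.16, -0.96, 0], [-0.85, -0.22, -1.37, 0], [-1.1, -0.29, -1.79, 0], [-1.35, -0.36, -2.25, 0], [-1.6, -0.43, -2.72, 0], [-1.85, -0.49, -3.19, 0], [-2.1, -0.55, -3.67, 0], [-2.3, -0.61, -4.1, 0], [-2.4, -0.64, -4.3, 0], [-2.4, -0.64, -4.3, 0]]]'

```text
clock: 24.02
position: [0.4854, -0.0177, 0.3364]
tool_rot: [3.141, 0.003, 0.257]
force: [3.2, 1.6, -6.2]
grip_width: 0.0103
```

```bash
python3 ob.py; python3 arc.py .434 .2 12
```

```text
clk 24.0167 tilt 0.432 R 0.2724 lat -0.0003 Ftan -4.11 Frad -5.78 F [ 3.2  1.6 -6.2] w 0.0103 rot [3.141e+00 3.000e-03 2.570e-01] q [ 0.33  0.44 -0.54  2.    0.32  0.78 -0.14]
0.414 [-0.21, -0.06, -0.48, 0]
0.395 [-0.41, -0.11, -0.96, 0]
0.376 [-0.60, -0.16, -1.45, 0]
0.356 [-0.78, -0.21, -1.94, 0]
0.337 [-0.96, -0.25, -2.44, 0]
0.317 [-1.12, -0.30, -2.94, 0]
0.297 [-1.27, -0.34, -3.44, 0]
0.278 [-1.42, -0.37, -3.94, 0]
0.259 [-1.55, -0.41, -4.45, 0]
0.239 [-1.68, -0.44, -4.96, 0]
0.220 [-1.79, -0.47, -5.47, 0]
0.200 [-1.90, -0.50, -5.99, 0]
```

Call:
step_arm --plan '[[[-0.12, -0.03, -0.3, 0], [-0.25, -0.07, -0.65, 0], [-0.42, -0.11, -1.1, 0], [-0.6, -0.16, -1.58, 0], [-0.75, -0.2, -2.03, 0], [-0.91, -0.24, -2.5, 0], [-1.06, -0.28, -2.98, 0], [-1.2, -0.32, -3.46, 0], [-1.33, -0.35, -3.9, 0], [-1.45, -0.38, -4.35, 0], [-1.5, -0.4, -4.6, 0], [-1.5, -0.4, -4.6, 0]]]'

```text
clock: 25.02
position: [0.4703, -0.0217, 0.2899]
tool_rot: [3.141, 0.003, 0.257]
force: [2.0, 0.6, -3.8]
grip_width: 0.0107
```

```bash
python3 ob.py; python3 arc.py .25 .0 12
```

```text
clk 25.0167 tilt 0.251 R 0.2715 lat -0.0003 Ftan -3.16 Frad -2.96 F [ 2.   0.6 -3.8] w 0.0107 rot [3.141e+00 3.000e-03 2.570e-01] q [ 0.3   0.5  -0.5   2.08  0.38  0.66 -0.19]
0.229 [-0.13, -0.03, -0.55, 0]
0.208 [-0.25, -0.07, -1.10, 0]
0.188 [-0.35, -0.09, -1.65, 0]
0.167 [-0.45, -0.12, -2.20, 0]
0.146 [-0.53, -0.14, -2.76, 0]
0.125 [-0.61, -0.16, -3.31, 0]
0.104 [-0.67, -0.18, -3.87, 0]
0.083 [-0.72, -0.19, -4.43, 0]
0.062 [-0.76, -0.20, -4.99, 0]
0.042 [-0.79, -0.21, -5.56, 0]
0.021 [-0.81, -0.21, -6.12, 0]
0.000 [-0.81, -0.21, -6.68, 0]
```

Call:
step_arm --plan '[[[-0.07, -0.02, -0.3, 0], [-0.15, -0.04, -0.65, 0], [-0.25, -0.07, -1.1, 0], [-0.33, -0.09, -1.55, 0], [-0.42, -0.11, -2.0, 0], [-0.49, -0.13, -2.45, 0], [-0.55, -0.15, -2.9, 0], [-0.61, -0.16, -3.35, 0], [-0.66, -0.17, -3.8, 0], [-0.7, -0.18, -4.2, 0], [-0.71, -0.19, -4.4, 0], [-0.71, -0.19, -4.4, 0]]]'

```text
clock: 26.02
position: [0.4638, -0.0234, 0.2455]
tool_rot: [3.141, 0.002, 0.257]
force: [7.2, 1.9, -4.3]
grip_width: 0.0102
```

```bash
python3 ob.py
```

```text
clk 26.0167 tilt 0.085 R 0.2707 lat -0.0003 Ftan -3.61 Frad -7.8 F [ 7.2  1.9 -4.3] w 0.0102 rot [3.141e+00 2.000e-03 2.570e-01] q [ 0.26  0.57 -0.44  2.12  0.45  0.55 -0.25]
```

Call:
step_arm --plan '[[[0.02, 0, -0.3, 0], [0.0, 0, -0.6, 0], [-0.01, 0, -0.9, 0], [-0.02, 0, -1.2, 0], [-0.02, 0, -1.4, 0], [-0.02, 0, -1.4, 0]]]'

```text
clock: 26.52
position: [0.4636, -0.0235, 0.2311]
tool_rot: [3.141, 0.002, 0.257]
force: [2.1, 0.3, -4.9]
grip_width: 0.0103
```

```bash
python3 ob.py
```

```text
clk 26.5167 tilt 0.032 R 0.2701 lat -0.0003 Ftan -4.8 Frad -2.31 F [ 2.1  0.3 -4.9] w 0.0103 rot [3.141e+00 2.000e-03 2.570e-01] q [ 0.24  0.59 -0.42  2.13  0.48  0.52 -0.28]
```

Call:
step_arm --plan '[[[0, 0, -0.15, 0], [0, 0, -0.3, 0], [0, 0, -0.3, 0]]]'

```text
clock: 26.77
position: [0.4636, -0.0235, 0.229]
tool_rot: [3.14, 0.002, 0.257]
force: [-6.4, -0.5, 29.1]
grip_width: 0.0103
```

```bash
python3 ob.py
```

```text
clk 26.7667 tilt 0.025 R 0.27 lat -0.0003 Ftan 28.91 Frad 7.0 F [-6.4 -0.5 29.1] w 0.0103 rot [3.14e+00 2.00e-03 2.57e-01] q [ 0.24  0.59 -0.41  2.13  0.48  0.51 -0.28]
```

Firm contact: +29 N upward at TCP z≈0.229. I'll ease off and look.

Call:
step_arm --plan '[[[0, 0, 0.07, 0], [0, 0, 0.07, 0]]]'

```text
clock: 26.93
position: [0.4635, -0.0235, 0.23]
tool_rot: [3.14, 0.002, 0.257]
force: [1.1, 1.3, -4.2]
grip_width: 0.0104
```

```bash
python3 ob.py; python3 - <<'E'
from workcell import bot
import cv2
f=bot.grab_frame("side")["pixels"]
cv2.imwrite("pics/se.png",cv2.resize(f[100:280,240:440],None,fx=4,fy=4 if 0 else 4,interpolation=cv2.INTER_CUBIC)[:600])
cv2.imwrite("pics/se2.png",cv2.resize(f[160:260,340:440],None,fx=6,fy=6,interpolation=cv2.INTER_CUBIC))
E
```

```text
clk 26.9333 tilt 0.028 R 0.2702 lat -0.0003 Ftan -4.21 Frad -1.49 F [ 1.1  1.3 -4.2] w 0.0104 rot [3.14e+00 2.00e-03 2.57e-01] q [ 0.24  0.59 -0.42  2.13  0.48  0.51 -0.28]
```

View pics/se.png

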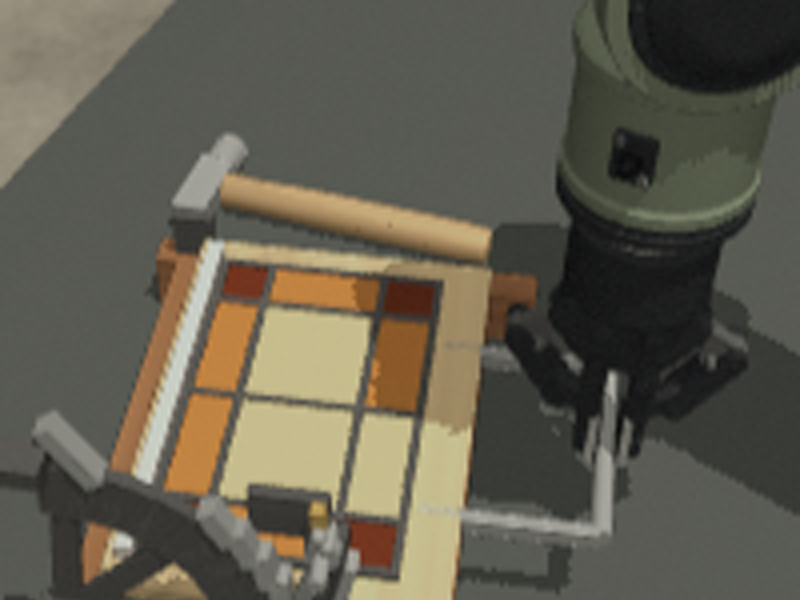

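View pics/se2.png

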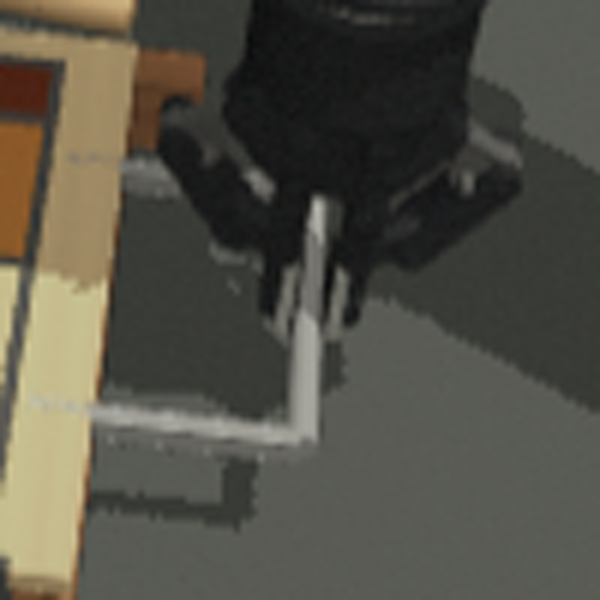

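```bash
python3 - <<'E'
from h import *
u=np.array([np.cos(.258),np.sin(.258),0]);v=np.array([-u[1],u[0],0])
g=np.array([.4635,-.0235,0])
for n,z in(("tip",.057),("bar.06",.06),("bar.068",.068)):
    print(n,(proj("side",g+[0,0,z])-[340,160])*6,"end",(proj("side",g+[0,0,z]+.0615*v)-[340,160])*6)
for z in (.055,.06,.065,.07):
    r=ray("side",(340+305/6,160+436/6),z)-g; print(z,r@u,r@v)
E
```

```text
tip [[300.8077 323.4542]] end [[295.4301 447.2615]]
bar.06 [[301.8467 318.0863]] end [[296.5067 441.9348]]
bar.068 [[304.6413 303.6486]] end [[299.4035 427.6019]]
0.055 -0.0034702556787373842 0.05389387337576026
0.06 -0.0029438382398719967 0.05821257138143986
0.065 -0.002417420801006634 0.06253126938711934
0.07 -0.0018910033621412682 0.06684996739279905
```

The board looks flat, with the bar at z≈0.06–0.065 and the firm rest felt. The bar has slid close to the fingertips, though. I'll set the board fully down, release, and re-grip about 11 mm deeper.

Call:
step_arm --plan '[[[0, 0, -0.05, 0], [0, 0, -0.07, 0], [0, 0, -0.07, 0]]]'

```text
clock: 27.23
position: [0.4635, -0.0235, 0.2293]
tool_rot: [3.14, 0.002, 0.257]
force: [-1.8, 1.7, 10.7]
grip_width: 0.0108
```

Call:
step_arm --plan '[[[0, 0, 0, 0], [0, 0, 0, 0], [0, 0, 0, 0], [0, 0, 0, 0], [0, 0, 0, 0]]]' --jaw 0.5

```text
clock: 27.65
position: [0.4635, -0.0236, 0.2292]
tool_rot: [3.14, 0.002, 0.257]
force: [0.6, 0.3, -0.6]
grip_width: 0.0428
```

```bash
python3 ob.py; python3 - <<'E'
from workcell import bot
import cv2
f=bot.grab_frame("side")["pixels"]
cv2.imwrite("pics/sf.png",cv2.resize(f[150:280,270:440],None,fx=4.5,fy=4.5,interpolation=cv2.INTER_CUBIC))
E
```

```text
clk 27.65 tilt 0.025 R 0.2701 lat -0.0004 Ftan -0.59 Frad -0.72 F [ 0.6  0.3 -0.6] w 0.0428 rot [3.14e+00 2.00e-03 2.57e-01] q [ 0.24  0.59 -0.41  2.13  0.48  0.51 -0.28]
```

View pics/sf.png

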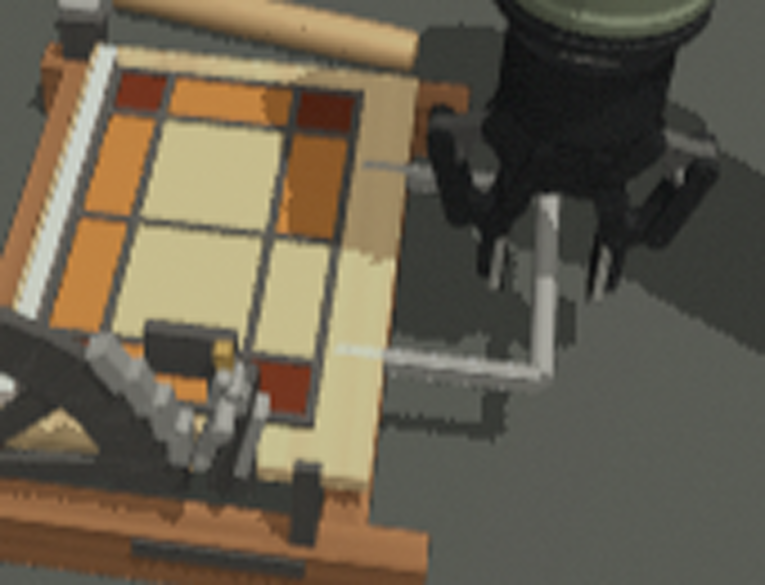

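Call:
step_arm --plan '[[[-0.05, 0, -0.3, 0], [-0.1, 0, -0.7, 0], [-0.15, 0, -1.0, 0], [-0.15, 0, -1.1, 0], [-0.15, 0, -1.1, 0]]]'

```text
clock: 28.12
position: [0.4618, -0.0234, 0.2178]
tool_rot: [3.14, 0.003, 0.257]
force: [-0.2, 0.0, 0.7]
grip_width: 0.0424
```

Call:
step_arm --plan '[[[0, 0, 0, 0], [0, 0, 0, 0], [0, 0, 0, 0], [0, 0, 0, 0], [0, 0, 0, 0], [0, 0, 0, 0]]]' --jaw 1 --force 40

```text
clock: 28.62
position: [0.4629, -0.0232, 0.2182]
tool_rot: [3.14, -0.0, 0.257]
force: [7.9, 1.4, -5.0]
grip_width: 0.0105
```

```bash
python3 ob.py; python3 arc.py 0 .13 6
```

```text
clk 28.6167 tilt -0.016 R 0.2705 lat 0.0002 Ftan -5.17 Frad -7.97 F [ 7.9  1.4 -5. ] w 0.0105 rot [ 3.14  -0.     0.257] q [ 0.23  0.61 -0.4   2.13  0.5   0.48 -0.3 ]
0.022 [0.01, 0.00, 0.58, 0]
0.043 [0.02, 0.01, 1.17, 0]
0.065 [0.06, 0.01, 1.75, 0]
0.087 [0.10, 0.03, 2.34, 0]
0.108 [0.15, 0.04, 2.92, 0]
0.130 [0.22, 0.06, 3.50, 0]
```

Flat and re-gripped. Now I'll raise it towards tilt 0.29, which is past the first click (~0.25) and well below the second (~0.40).

Call:
step_arm --plan '[[[0.05, 0.01, 0.4, 0], [0.06, 0.01, 0.9, 0], [0.08, 0.02, 1.4, 0], [0.11, 0.02, 1.9, 0], [0.15, 0.03, 2.4, 0], [0.2, 0.04, 2.9, 0], [0.26, 0.05, 3.4, 0], [0.32, 0.07, 3.9, 0], [0.38, 0.09, 4.3, 0], [0.42, 0.1, 4.5, 0], [0.42, 0.1, 4.5, 0]]]'

```text
clock: 29.53
position: [0.4668, -0.0222, 0.2637]
tool_rot: [3.14, 0.0, 0.257]
force: [-6.4, 1.5, -3.7]
grip_width: 0.0107
```

```bash
sed -i 's/\.1624/.1582/' ob.py; python3 ob.py; python3 arc.py .166 .29 8
```

```text
clk 29.5333 tilt 0.169 R 0.2704 lat 0.0002 Ftan -4.66 Frad 5.14 F [-6.4  1.5 -3.7] w 0.0107 rot [3.14  0.    0.257] q [ 0.28  0.54 -0.47  2.1   0.42  0.59 -0.23]
0.181 [0.07, 0.02, 0.41, 0]
0.197 [0.15, 0.04, 0.82, 0]
0.212 [0.23, 0.06, 1.23, 0]
0.228 [0.32, 0.08, 1.64, 0]
0.243 [0.41, 0.11, 2.05, 0]
0.259 [0.51, 0.14, 2.45, 0]
0.274 [0.62, 0.16, 2.86, 0]
0.290 [0.73, 0.19, 3.26, 0]
```

Call:
step_arm --plan '[[[0.05, 0.02, 0.4, 0], [0.13, 0.04, 0.82, 0], [0.21, 0.06, 1.23, 0], [0.3, 0.08, 1.64, 0], [0.39, 0.1, 2.05, 0], [0.49, 0.13, 2.45, 0], [0.6, 0.15, 2.86, 0], [0.7, 0.18, 3.2, 0], [0.7, 0.18, 3.2, 0]]]'

```text
clock: 30.28
position: [0.4739, -0.0203, 0.2963]
tool_rot: [3.14, 0.0, 0.257]
force: [-4.2, 2.5, -4.0]
grip_width: 0.0105
```

```bash
python3 ob.py; python3 arc.py .29 .21 8
```

```text
clk 30.2833 tilt 0.293 R 0.2707 lat 0.0002 Ftan -4.78 Frad 2.11 F [-4.2  2.5 -4. ] w 0.0105 rot [3.14  0.    0.257] q [ 0.31  0.49 -0.5   2.07  0.37  0.67 -0.18]
0.280 [-0.07, -0.02, -0.26, 0]
0.270 [-0.14, -0.04, -0.52, 0]
0.260 [-0.21, -0.06, -0.78, 0]
0.250 [-0.28, -0.07, -1.04, 0]
0.240 [-0.34, -0.09, -1.30, 0]
0.230 [-0.40, -0.11, -1.57, 0]
0.220 [-0.46, -0.12, -1.83, 0]
0.210 [-0.52, -0.14, -2.09, 0]
```

Let down gently to about 0.24, then feel for the pawl.

Call:
step_arm --plan '[[[-0.05, -0.01, -0.2, 0], [-0.12, -0.03, -0.45, 0], [-0.18, -0.05, -0.7, 0], [-0.24, -0.06, -0.9, 0], [-0.3, -0.08, -1.15, 0], [-0.35, -0.09, -1.35, 0], [-0.35, -0.09, -1.35, 0]]]'

```text
clock: 30.87
position: [0.4703, -0.0212, 0.2824]
tool_rot: [3.14, 0.0, 0.257]
force: [-2.5, -0.3, -3.6]
grip_width: 0.0104
```

```bash
python3 ob.py
```

```text
clk 30.8667 tilt 0.24 R 0.2706 lat 0.0002 Ftan -4.08 Frad 1.51 F [-2.5 -0.3 -3.6] w 0.0104 rot [3.14  0.    0.257] q [ 0.3   0.51 -0.49  2.08  0.39  0.64 -0.2 ]
```

Call:
step_arm --plan '[[[-0.03, -0.01, -0.1, 0], [-0.05, -0.01, -0.2, 0], [-0.05, -0.01, -0.2, 0]]]'

```text
clock: 31.12
position: [0.4699, -0.0213, 0.2803]
tool_rot: [3.14, 0.0, 0.257]
force: [-2.6, 0.5, -2.6]
grip_width: 0.0105
```

```bash
python3 ob.py
```

```text
clk 31.1167 tilt 0.232 R 0.2705 lat 0.0002 Ftan -3.11 Frad 1.66 F [-2.6  0.5 -2.6] w 0.0105 rot [3.14  0.    0.257] q [ 0.29  0.51 -0.49  2.09  0.4   0.63 -0.21]
```

Call:
step_arm --plan '[[[-0.03, -0.01, -0.1, 0], [-0.04, -0.01, -0.15, 0], [-0.04, -0.01, -0.15, 0]]]'

```text
clock: 31.37
position: [0.4695, -0.0214, 0.279]
tool_rot: [3.14, -0.0, 0.257]
force: [-4.6, 2.1, 5.6]
grip_width: 0.0104
```

```bash
python3 ob.py
```

```text
clk 31.3667 tilt 0.227 R 0.2706 lat 0.0002 Ftan 4.57 Frad 5.05 F [-4.6  2.1  5.6] w 0.0104 rot [ 3.14  -0.     0.257] q [ 0.29  0.51 -0.48  2.09  0.4   0.63 -0.21]
```

Call:
step_arm --plan '[[[-0.03, -0.01, -0.1, 0], [-0.04, -0.01, -0.15, 0], [-0.04, -0.01, -0.15, 0]]]'

```text
clock: 31.62
position: [0.4692, -0.0214, 0.278]
tool_rot: [3.14, -0.001, 0.257]
force: [-7.6, 0.4, 12.7]
grip_width: 0.0101
```

```bash
python3 ob.py
```

```text
clk 31.6167 tilt 0.223 R 0.2706 lat 0.0002 Ftan 10.79 Frad 9.87 F [-7.6  0.4 12.7] w 0.0101 rot [ 3.14e+00 -1.00e-03  2.57e-01] q [ 0.29  0.51 -0.48  2.09  0.4   0.63 -0.21]
```

The pawl has taken the load at tilt ≈0.225, where the force went from −3 N to +11 N. I'll ease off and release.

Call:
step_arm --plan '[[[0.03, 0, 0.08, 0], [0.03, 0, 0.1, 0], [0.03, 0, 0.1, 0]]]'

```text
clock: 31.87
position: [0.4695, -0.0213, 0.2792]
tool_rot: [3.139, -0.001, 0.257]
force: [-6.9, 1.9, 4.5]
grip_width: 0.0105
```

```bash
python3 ob.py
```

```text
clk 31.8667 tilt 0.227 R 0.2707 lat 0.0003 Ftan 2.98 Frad 7.1 F [-6.9  1.9  4.5] w 0.0105 rot [ 3.139e+00 -1.000e-03  2.570e-01] q [ 0.29  0.51 -0.48  2.09  0.4   0.63 -0.21]
```

Call:
step_arm --plan '[[[0, 0, 0, 0], [0, 0, 0, 0], [0, 0, 0, 0], [0, 0, 0, 0], [0, 0, 0, 0], [0, 0, 0, 0]]]' --jaw 0.45

```text
clock: 32.37
position: [0.4695, -0.0214, 0.2792]
tool_rot: [3.139, -0.001, 0.257]
force: [-0.5, 0.3, 0.6]
grip_width: 0.047
```

```bash
python3 ob.py; python3 - <<'E'
from workcell import bot
import cv2
f=bot.grab_frame("side")["pixels"]
cv2.imwrite("pics/sg.png",cv2.resize(f[150:280,270:440],None,fx=4.5,fy=4.5,interpolation=cv2.INTER_CUBIC))
E
```

```text
clk 32.3667 tilt 0.227 R 0.2706 lat 0.0002 Ftan 0.47 Frad 0.54 F [-0.5  0.3  0.6] w 0.047 rot [ 3.139e+00 -1.000e-03  2.570e-01] q [ 0.29  0.51 -0.48  2.09  0.4   0.63 -0.21]
```

View pics/sg.png

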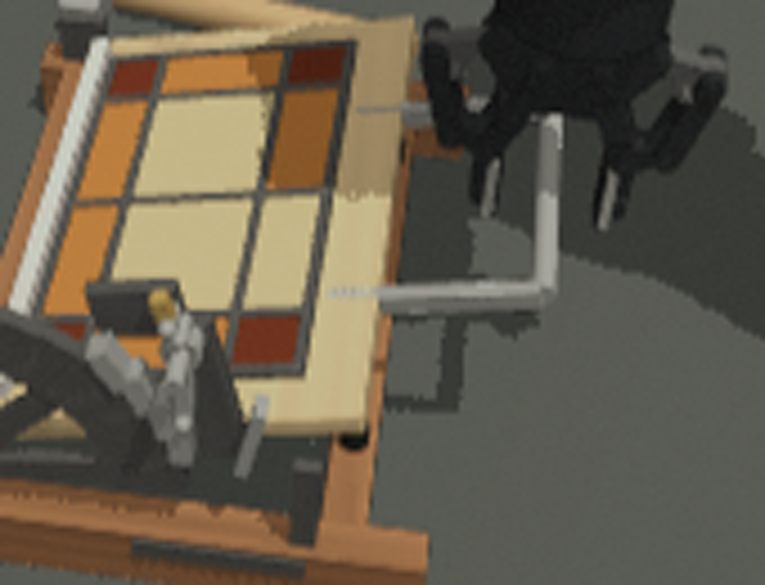

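The board stays up on the pawl with the bar free between the fingers. I'll retreat upwards.

Call:
step_arm --plan '[[[0, 0, 1, 0], [0, 0, 2.5, 0], [0, 0, 4.5, 0], [0, 0, 6.5, 0], [0, 0, 9, 0], [0, 0, 11, 0], [0, 0, 13, 0], [0, -2, 14, 0], [0, -4, 14, 0], [0, -6, 14, 0], [0, -8, 14, 0], [0, -8, 14, 0]]]'

```text
clock: 33.42
position: [0.4691, -0.1047, 0.4198]
tool_rot: [3.138, -0.001, 0.253]
force: [-0.4, -0.5, 0.3]
grip_width: 0.0476
```

```bash
python3 - <<'E'
from workcell import bot
import cv2
o=bot.observe();print(o["clock"],o["position"],o["force"])
f=bot.grab_frame("side")["pixels"];cv2.imwrite("pics/s9.png",f)
g=bot.grab_frame("top")["pixels"];cv2.imwrite("pics/t9.png",g)
cv2.imwrite("pics/s9c.png",cv2.resize(f[120:300,230:410],None,fx=3.3,fy=3.3,interpolation=cv2.INTER_CUBIC))
E
```

```text
33.4167 [ 0.46912107 -0.10466448  0.41983882] [-0.44671815 -0.48172224  0.31274976]
```

View pics/s9c.png

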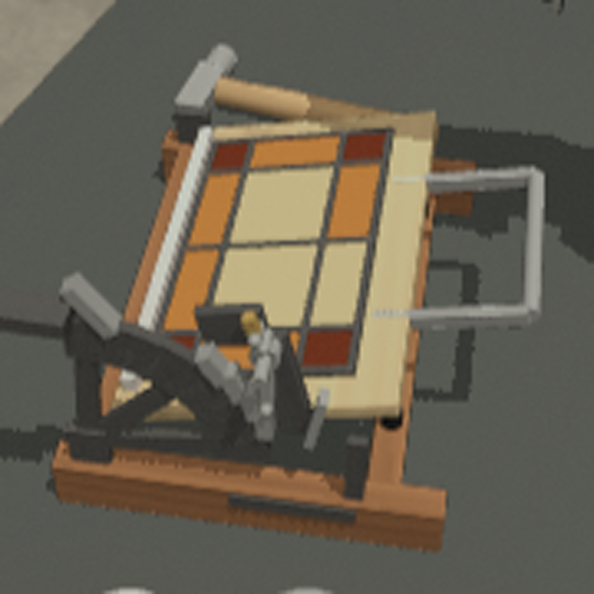

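View pics/t9.png

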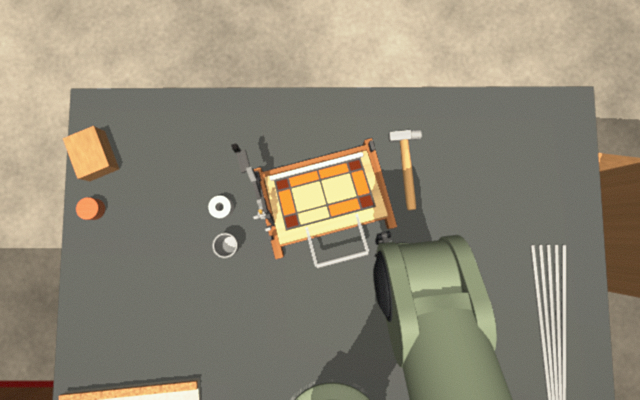

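```bash
python3 - <<'E'
from h import *
X,e=tri([(230+540/3.3,120+174/3.3),(230+534/3.3,120+314/3.3)],[(367.5,251.5),(317,266)])
print(X,e,"tilt",np.arcsin((X[:,2].mean()-.06)/.27))
from workcell import bot
print(bot.job_done())
E
```

```text
[[ 0.4853 -0.084   0.1253]
 [ 0.4513  0.0394  0.1214]] [np.float64(1.1628182619662653), np.float64(1.0656382796079527)] tilt 0.23694169608326685
the job is handed in; nothing more can be done
None
```

The easel is now resting on its pawl at the lowest notch, and the job is handed in at about 33.5 s of the 67 s allowed.

- **Lift:** I took the bail from its starting notch (about 0.37) and lifted until the rubber stop pushed back. The force rose from about 2 to 10 N within 2 mm, at tilt about 1.305. On the way down the board passed the upper notches without catching, so the pawl had kicked out.
- **Flat:** I lowered it onto the firm rest, which briefly pushed back with 29 N before I eased off. The bar had slipped towards the fingertips, so I let go while the board lay flat and took hold again deeper.
- **First notch:** I raised it to about 0.29 and let it down. The pawl took the load at about 0.225, pressed to about 11 N, then I eased off, opened the gripper and moved clear.

**Last checks:** after release the pictures gave a tilt of about 0.237, against 0.225 from the arm's position. They differ by 0.012, but both match the first notch. The hammer, cup and spool look unmoved in the top picture, and the force on the arm was near zero.

The extra force at the kick-out ramp never stood out from the noise, so I relied on the stop contact and the free descent to judge the kick-out.

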